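# Lay out the washer's parts on their outlines

## Task

The parts taken out of a washing machine lie about the counter. Set each of the four, the right way up, on the mat whose printed outline matches its base, centred inside the outline and lined up with it. Leave the dosing cup and the tape roll where they are.

Things in the scene. Friction and masses are not known exactly. Their poses are not given: they have to be found in the camera images.
- filter_plug: Drain-filter plug, white plastic: a round base 60 mm across and 16 mm high, with an upright straight grip bar across its top, 48 mm long (along its x axis), 10 mm thick (y) and 24 mm high; 40 mm high in all. Origin at the centre of its underside, z up. Starts on the counter. About 70 g.
- program_knob: Programme knob, white plastic: a round skirt 44 mm across and 6 mm high, with a round hub 32 mm across on it; 26 mm high in all, with a short dark line on top. Origin at the centre of its underside, z up. Starts on the counter. About 40 g.
- door_latch: Door latch, a grey oblong block 70 mm long (its x axis), 32 mm wide (y) and 26 mm high, with a flat steel strip and a dark slot on top. Origin at the centre of its underside, z up. Starts on the counter. About 100 g.
- rubber_foot: Anti-vibration foot, black rubber: a square base 52 x 52 mm and 10 mm high (sides along x and y), with a round post 34 mm across on it; 32 mm high in all, with a steel dot on top. Origin at the centre of its underside, z up. Starts on the counter. About 120 g.
- pad_large_circle: Square black rubber mat, 90 x 90 mm, 4 mm thick, fixed to the counter, with a thin white outline printed round its centre: a circle 68 mm across inside the line. Origin at the centre of its underside, at counter height; its top is 4 mm higher. For the filter plug, turned any way.
- pad_small_circle: Square black rubber mat, 90 x 90 mm, 4 mm thick, fixed to the counter, with a thin white outline printed round its centre: a circle 52 mm across inside the line. Origin at the centre of its underside, at counter height; its top is 4 mm higher. For the programme knob, turned any way.
- pad_rectangle: Square black rubber mat, 90 x 90 mm, 4 mm thick, fixed to the counter, with a thin white outline printed round its centre: a rectangle 78 mm (along the mat's x axis) by 40 mm (y) inside the line. Origin at the centre of its underside, at counter height; its top is 4 mm higher. For the door latch, either end first.
- pad_square: Square black rubber mat, 90 x 90 mm, 4 mm thick, fixed to the counter, with a thin white outline printed round its centre: a square of 60 mm inside the line, its sides along the mat's x and y axes. Origin at the centre of its underside, at counter height; its top is 4 mm higher. For the rubber foot, any side first.
- dosing_cup: Bystander: open blue plastic cup, 60 mm across the rim, 50 mm high, light and loose. Origin at the centre of its underside. To be left alone.
- tape_roll: Bystander: roll of tape, a cardboard-brown ring lying flat, 84 mm across outside, 60 mm inside, 24 mm high, loose. Origin at the centre of its underside. To be left alone.
Things that resemble listed ones, but are neither listed nor needed, are in the scene too. Leave any blue or purple look-alike of the program_knob alone.

How it is judged:
At the end, for the whole second after the job is handed in: Each part upright (0.08 rad) and at rest on its matching mat: centre within 10 mm of the mat's, underside 2 to 7 mm above the counter; latch's long side within 0.2 rad of the rectangle's, foot's sides within 0.2 rad of the square's (horizontal distance between filter_plug and pad_large_circle below 0.01 m and z of filter_plug in the frame of pad_large_circle between 0.002 and 0.007 m and angle between each of filter_plug, program_knob, door_latch, rubber_foot's own z axis and vertical below 0.08 rad and linear speed of each of filter_plug, program_knob, door_latch, rubber_foot below 0.02 m/s and angular speed of each of filter_plug, program_knob, door_latch, rubber_foot below 0.2 rad/s and horizontal distance between program_knob and pad_small_circle below 0.01 m and z of program_knob in the frame of pad_small_circle between 0.002 and 0.007 m and horizontal distance between door_latch and pad_rectangle below 0.01 m and z of door_latch in the frame of pad_rectangle between 0.002 and 0.007 m and horizontal distance between rubber_foot and pad_square below 0.01 m and z of rubber_foot in the frame of pad_square between 0.002 and 0.007 m and angle between the x axis of door_latch and the x axis of pad_rectangle, either way round below 0.2 rad and (angle between the x axis of rubber_foot and the x axis of pad_square, either way round below 0.2 rad or angle between the x axis of rubber_foot and the y axis of pad_square, either way round below 0.2 rad)); the robot touches nothing.
It fails at once if the dosing cup is shoved more than 20 mm or tipped (distance of dosing_cup from where it was at the start of the episode above 0.02 m or angle between dosing_cup's own z axis and vertical above 0.5 rad).
It fails at once if the tape roll is shoved more than 20 mm or tipped (distance of tape_roll from where it was at the start of the episode above 0.02 m or angle between tape_roll's own z axis and vertical above 0.5 rad).
It also fails if it takes over 96 s, if anything falls off the work surface, if the arm or the gripper's body presses on something with over 40 N, if the wrist force passes 120 N, or if a joint passes its speed limit or range.

## Robot

A 7-joint arm with a two-finger parallel gripper is mounted at the origin on the work surface. World frame = base frame: x ahead of the robot, y to its left, z up, the work surface at z = 0. Lengths are in m, angles in rad, forces in N, time in s.
With the tool pointing down it reaches from about 0.425 to 0.875 m from the base axis. Payload 4.7 kg.
Tool frame: the origin (TCP) lies on the centre line of the jaws, within the pads' length; the fingertips stand 17 mm ahead of it and the grasp point (between the pads) lies 2 mm behind it; z points along the fingers, x is the direction in which the jaws open and shut, and the axes are right-handed (so a half turn about z gives the same grasp; the last joint's range is limited). The gripper opens to 87 mm and grips with 3 to 60 N. Pads are 19 mm wide; open, the fingers measure 117 mm over their backs; the gripper's body (75 mm by 190 mm) begins 51 mm behind the grasp point.
Start: joints at [-1.182, 0.321, -0.07, 1.45, 0.023, 1.371, -0.057], TCP at [0.238, 0.605, 0.24] pointing down, gripper open.
Joint ranges: [-2.86, 2.86], [-0.3, 2.09], [-1.38, 1.24], [0.06, 2.45], [-1.56, 4.7], [0.09, 2.05], [-2.69, 2.69]. Speed limits (rad/s): [2.57, 2.57, 3.14, 3.14, 3.14, 3.14, 3.14].

## Interface

Orientations are given as a rotation vector (axis times angle).
In Python, from bench import ctrl gives the robot as it stands.
- The arm moves only by the tool drive_tool, never from a script. Its argument "increments" is a list of rows, each an object of numbers: "grip": the closure, from -1 (fully open) to 1 (shut), so that 0 is half open; "tx", "ty", "tz": the shift along the tool's x, y, z in cm; "wx", "wy", "wz": the turn, a rotation vector about the tool's x, y, z in rad. In form: [{"grip": .., "tx": .., "ty": .., "tz": .., "wx": .., "wy": .., "wz": ..}, ...]. A call has 1 to 10 rows; each row is the pose to reach, as a shift and turn from the pose measured when the call began, along the tool's axes at that moment; what a row does not reach only later rows make up. A row lasts 1/12 s, in which the tool goes at most 41.7 mm and 7.16 degrees, less where a joint would pass 70% of its speed; a pose out of reach is approached as far as the arm can. A call with a gripper value outside its range is refused whole. The fingers move at their own pace and stop on an object; "force" is the grip in N (left out, the last holds). Time passes only in rows, so rows that repeat a pose let the fingers close. It gives the time, the measured TCP pose, the force and the opening at its end, in the units of the state.
- ctrl.get_state(): the state, without advancing time (a new reading comes with each control period).
- ctrl.get_image(name): name is "scene" or "top"; returns a dict with "frame" (384x512x3 uint8, blue, green, red), "depth" (384x512 float32, m along the optical axis (not along the pixel's ray), 0 where there is no reading), "fx", "fy", "cx", "cy" (pixels), "view" (4x4, takes a point from world to camera coordinates). Camera axes: x right, y up, looking along -z (the intrinsics and any distortion apply to the point x, -y, -z); pixel columns grow to the right and rows downward; lengths in m; the calibration is good to about 2 mm. A picture is of the moment at which its call begins.
- ctrl.close_job(): hands the job in, once; it reports no verdict.
The state is a dict: "time": time; "joint_positions": joint angles; "qd": joint speeds; "joint_torque": joint torques, N m; "position": TCP position; "tool_rot": TCP orientation; "ft_force": force on the tool from outside, world axes, zero at the start; "torque": the same for the moment, N m; "grip_width": opening from 0.0 (shut) to 1.0 (fully open).
Only numpy, scipy, OpenCV 4.12 (cv2) and the standard library are available. Lean on these libraries where they do the work, as an engineer would, in place of code of your own. Each camera call takes 0.05 s, during which the arm holds its last target.

## Working session

There is one attempt and no reset: what is moved stays moved. The work goes in short steps, Python scripts to look and compute and a tool call to move; the robot and the scene stay as the last step left them, time stands still between calls to the robot, and variables do not carry over. Pictures are saved under pics/ and viewed, and the job is handed in when it is done.

Besides the shell and the picture viewer there is one more tool, called after "Emit:" as name(argument=value, ...) on one line, values as JSON. drive_tool: Moves the arm, as the interface text tells. Its arguments: {"type":"object","properties":{"increments":{"type":"array","items":{"type":"object","properties":{"grip":{"type":"number"},"tx":{"type":"number"},"ty":{"type":"number"},"tz":{"type":"number"},"wx":{"type":"number"},"wy":{"type":"number"},"wz":{"type":"number"}}}},"force":{"type":"number"}},"required":["increments"]}

```bash
ls -la && mkdir -p pics && cat > helpers.py <<'E'
import numpy as np, cv2
from bench import ctrl
def grab(name):
    d=ctrl.get_image(name); return d
E
python3 - <<'E'
from helpers import *
import pickle
print(ctrl.get_state())
for n in ("top","scene"):
    d=grab(n); cv2.imwrite(f"pics/{n}0.png",d["frame"]); pickle.dump(d,open(f"{n}0.pkl","wb"))
    print(n,{k:(v if k in("fx","fy","cx","cy") else None) for k,v in d.items()}); print(np.round(d["view"],4))
E
```

```text
total 12
drwxr-xr-x  3 agent agent 4096 Dec  5 17:51 .
drwxr-xr-x 23 root  root  4096 Dec  5 17:51 ..
drwxr-xr-x  2 agent agent 4096 Dec  5 17:51 pics
{'time': 0.0, 'joint_positions': array([-1.18187014,  0.32181819, -0.07008176,  1.45168782,  0.0226145 ,
        1.37079137, -0.05689637]), 'qd': array([ 7.39567466e-06,  4.57350906e-04,  7.15351641e-05,  9.06222278e-04,
        6.92426325e-04,  2.33569250e-04, -3.17329135e-04]), 'joint_torque': array([ 1.96997112e-04, -4.91288352e+01, -4.03869404e-01, -3.12519729e+01,
       -6.39267638e-02,  4.39667038e-02,  1.72308191e-04]), 'position': array([0.23783102, 0.60436176, 0.23845815]), 'tool_rot': array([ 2.59543731e+00,  1.76803312e+00, -2.38352326e-03]), 'ft_force': array([-0.47728768,  1.33480993,  0.32599341]), 'torque': array([-0.03998249,  0.003743  , -0.02361178]), 'grip_width': 0.9983937707615763}
top {'frame': None, 'depth': None, 'fx': 441.87569346167584, 'fy': 441.87569346167584, 'cx': 257.35933156258176, 'cy': 193.23560563537768, 'view': None}
[[ 0.0257 -0.9995 -0.0199  0.0406]
 [ 0.9927  0.0231  0.1185 -0.5532]
 [-0.1179 -0.0228  0.9928 -1.0912]
 [ 0.      0.      0.      1.    ]]
scene {'frame': None, 'depth': None, 'fx': 351.80329020588294, 'fy': 351.80329020588294, 'cx': 259.25177962702134, 'cy': 188.66533207537597, 'view': None}
[[ 0.2039  0.979  -0.     -0.1556]
 [-0.8097  0.1687  0.5621  0.4207]
 [ 0.5503 -0.1146  0.8271 -1.2394]
 [ 0.      0.      0.      1.    ]]
```

View pics/top0.png

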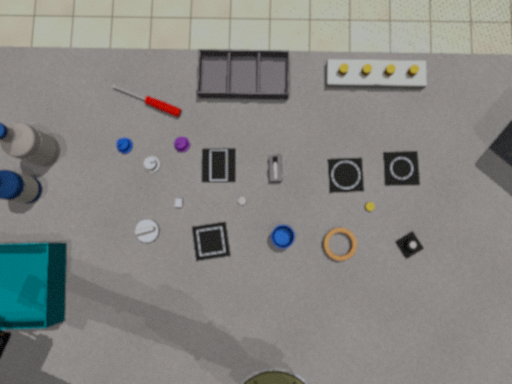

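View pics/scene0.png

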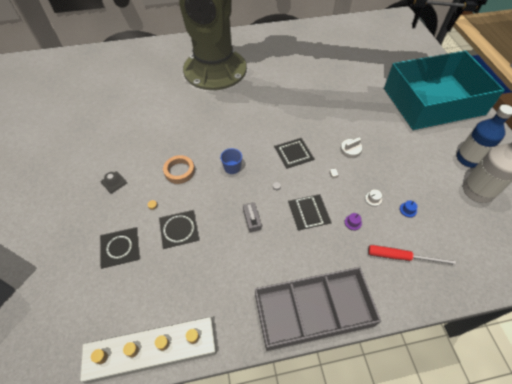

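```bash
python3 - <<'E'
import pickle,cv2,numpy as np
t=pickle.load(open("top0.pkl","rb")); s=pickle.load(open("scene0.pkl","rb"))
print([k for k in t])
def crops(d,cs,h,name):
    im=d["frame"]; rows=[]
    tiles=[cv2.resize(im[max(0,v-h):v+h,max(0,u-h):u+h],(190,190),interpolation=cv2.INTER_CUBIC) for u,v in cs]
    cv2.imwrite(name,np.vstack([np.hstack(tiles[:4]),np.hstack(tiles[4:8])]))
crops(t,[(147,231),(151,163),(275,169),(409,245),(346,175),(402,168),(219,165),(211,241)],26,"pics/topcrops.png")
crops(s,[(352,147),(374,197),(252,216),(114,181),(180,229),(120,247),(310,212),(294,152)],26,"pics/scenecrops.png")
for (u,v) in [(147,231),(151,163),(275,169),(409,245),(346,175),(300,300)]:
    z=t["depth"][v,u]; pc=np.array([(u-t["cx"])/t["fx"]*z,-(v-t["cy"])/t["fy"]*z,-z,1]); print((u,v),np.round(np.linalg.inv(t["view"])@pc,4)[:3])
E
```

```text
['frame', 'depth', 'fx', 'fy', 'cx', 'cy', 'view']
(147, 231) [0.4491 0.3291 0.0404]
(151, 163) [0.6257 0.3327 0.0247]
(275, 169) [0.6163 0.0106 0.0289]
(409, 245) [ 0.431  -0.3272  0.0332]
(346, 175) [ 0.608  -0.1747  0.0094]
(300, 300) [ 0.2849 -0.0608 -0.0034]
```

View pics/topcrops.png

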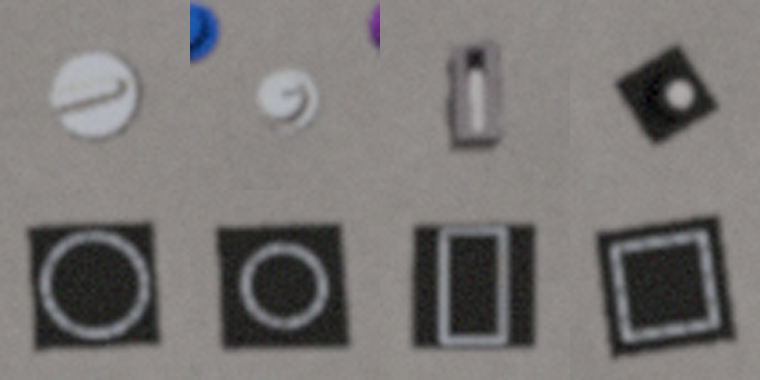

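View pics/scenecrops.png

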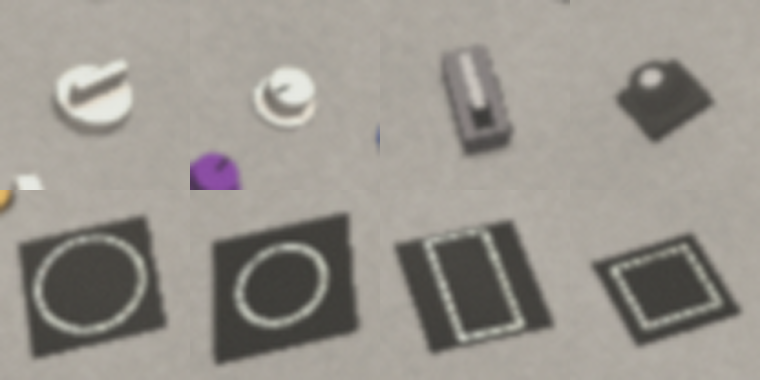

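```bash
cat > helpers.py <<'E'
import numpy as np, cv2
from bench import ctrl
def cast(d,uv,z):
    uv=np.atleast_2d(np.asarray(uv,float)); V=d["view"]; R=V[:3,:3]; C=-R.T@V[:3,3]
    r=np.c_[(uv[:,0]-d["cx"])/d["fx"],-(uv[:,1]-d["cy"])/d["fy"],-np.ones(len(uv))]@R
    return (C+r*((z-C[2])/r[:,2])[:,None])[:,:2]
def proj(d,P):
    P=np.atleast_2d(np.asarray(P,float)); c=P@d["view"][:3,:3].T+d["view"][:3,3]
    return np.c_[d["cx"]+d["fx"]*c[:,0]/-c[:,2], d["cy"]+d["fy"]*-c[:,1]/-c[:,2]]
def blob(mask,seed,r=25):
    """contour (largest) of mask near seed"""
    m=np.zeros_like(mask); u,v=seed; m[max(0,v-r):v+r,max(0,u-r):u+r]=mask[max(0,v-r):v+r,max(0,u-r):u+r]
    cs,_=cv2.findContours(m,cv2.RETR_EXTERNAL,cv2.CHAIN_APPROX_NONE)
    return max(cs,key=cv2.contourArea) if cs else None
def masks(d):
    hsv=cv2.cvtColor(d["frame"],cv2.COLOR_BGR2HSV); H,S,V=cv2.split(hsv)
    return dict(dark=((V<100).astype(np.uint8)*255),white=((V>190)&(S<40)).astype(np.uint8)*255,H=H,S=S,V=V)
E
python3 - <<'E'
import pickle
from helpers import *
for n,seeds in (("top",dict(large=(346,175),small=(402,168),rect=(219,165),sq=(211,241),foot=(409,245))),("scene",dict(large=(180,229),small=(120,247),rect=(310,212),sq=(294,152),foot=(114,181)))):
    d=pickle.load(open(n+"0.pkl","rb")); m=masks(d)
    R=d["view"][:3,:3]; print(n,"cam",np.round(-R.T@d["view"][:3,3],3))
    print("counter V",np.median(m["V"]))
    for k,s in seeds.items():
        c=blob(m["dark"],s,28)
        w=cast(d,c.reshape(-1,2),0.004 if k!="foot" else 0.008)
        hull=cv2.convexHull((w*1000).astype(np.float32))
        (cx,cy),(a,b),ang=cv2.minAreaRect(hull)
        print(k,"dark",np.round([cx,cy,a,b,ang],1))
        if k!="foot":
            mm=np.zeros_like(m["dark"]); cv2.drawContours(mm,[c],-1,255,-1); mm=cv2.erode(mm,np.ones((3,3)))
            ys,xs=np.where((mm>0)&(m["V"]>105)); w=cast(d,np.c_[xs,ys],0.004)*1000
            (cx,cy),(a,b),ang=cv2.minAreaRect(w.astype(np.float32)); print("   line",np.round([cx,cy,a,b,ang],1),"mean",np.round(w.mean(0),1))
E
```

```text
top cam [0.419 0.029 1.15 ]
counter V 141.0
large dark [ 610.1 -173.4   89.5   90.8    3.4]
   line [ 610.4 -174.3   73.5   75.1   46. ] mean [ 609.7 -174. ]
small dark [ 630.9 -317.8   89.4   91.1    3.3]
   line [ 631.4 -319.3   58.3   58.5   44.8] mean [ 631.6 -319.2]
rect dark [629.6 159.3  72.7  34.5   2. ]
   line [0. 0. 0. 0. 0.] mean [nan nan]
sq dark [428.9 172.6  89.7  90.5  10.1]
   line [428.9 172.6  69.1  69.3  10. ] mean [428.6 172.1]
foot dark [ 431.8 -334.8   52.5   54.9   31.8]
scene cam [ 1.054 -0.061  0.789]
counter V 168.0
large dark [ 607.6 -175.4   59.9   61.7   86.7]
   line [0. 0. 0. 0. 0.] mean [nan nan]
small dark [ 630.2 -318.3   88.5   88.     3. ]
   line [ 628.4 -320.5   61.    59.5    2. ] mean [ 629.1 -320.4]
rect dark [626.4 159.8  72.8  35.    1.7]
   line [0. 0. 0. 0. 0.] mean [nan nan]
sq dark [428.5 171.6  88.1  86.9  10.2]
   line [426.  172.6  71.3  71.1  10.3] mean [428.  172.4]
foot dark [ 430.  -338.5   61.    48.6   34.1]<stdin>:16: RuntimeWarning: Mean of empty slice.
  ret = um.true_divide(
```

```bash
python3 - <<'E'
import pickle
from helpers import *
S=dict(top=dict(plug=(147,231),knob=(151,163),latch=(275,169),foot=(409,245)),scene=dict(plug=(352,147),knob=(374,197),latch=(252,216),foot=(114,181)))
for n in S:
    d=pickle.load(open(n+"0.pkl","rb")); m=masks(d); V=m["V"].astype(int)
    bg=168 if n=="scene" else 141
    fr=cv2.GaussianBlur(d["frame"],(3,3),0).astype(int); V=fr.max(2)
    for k,s in S[n].items():
        if k in("plug","knob"): mk=(V>bg+22)
        elif k=="latch": mk=(np.abs(fr-np.array(fr[s[1]-30:s[1]+30:1,s[0]-30:s[0]+30].reshape(-1,3).mean(0))).max(2)>12)
        else: mk=(V<bg-40)
        mk=mk.astype(np.uint8)*255
        c=blob(mk,s,24); h=cv2.convexHull(c)
        M=cv2.moments(h); uc=np.array([M["m10"]/M["m00"],M["m01"]/M["m00"]])
        z=dict(plug=.008,knob=.008,latch=.013,foot=.005)[k]
        w=cast(d,c.reshape(-1,2),z)*1000
        r=cv2.minAreaRect(w.astype(np.float32))
        print(n,k,"hull c px",np.round(uc,1),"world",np.round(cast(d,uc,z)*1000,1),"rect",np.round([*r[0],*r[1],r[2]],1))
    cv2.imwrite(f"pics/V_{n}.png",cv2.resize(np.hstack([d["frame"][S[n][k][1]-24:S[n][k][1]+24,S[n][k][0]-24:S[n][k][0]+24] for k in S[n]]),(768,192),interpolation=cv2.INTER_CUBIC))
E
```

```text
top plug hull c px [144.6 226. ] world [[462.8 345. ]] rect [464.6 345.3  28.6  54.5  16.7]
top knob hull c px [149.7 161.7] world [[632.2 341. ]] rect [631.4 340.2  26.8  31.7   1.2]
top latch hull c px [274.2 169.5] world [[617.9  12.5]] rect [618.9  13.7  79.6  41.    3.6]
top foot hull c px [408.9 244.6] world [[ 432.2 -335.9]] rect [ 432.2 -335.6   53.5   55.3   31.9]
scene plug hull c px [351.9 145.1] world [[439.3 344.6]] rect [438.  343.   60.1  61.9  78.2]
scene knob hull c px [374.  196.9] world [[622.6 338.8]] rect [620.7 338.   39.   50.5  67.2]
scene latch hull c px [251.7 217.8] world [[621.5  10. ]] rect [619.8  10.1  87.7  41.    3.6]
scene foot hull c px [112.9 181.7] world [[ 429.1 -338.7]] rect [ 426.5 -339.8   67.1   52.8   32.8]
```

View pics/V_top.png

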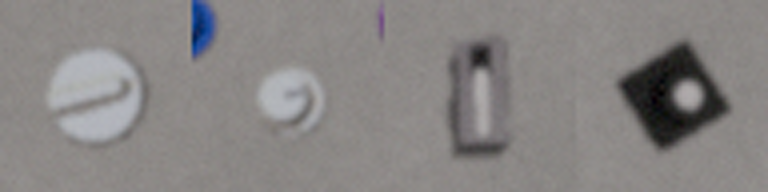

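```bash
python3 - <<'E'
import pickle
from helpers import *
S=dict(top=dict(plug=(147,231),knob=(151,163)),scene=dict(plug=(352,147),knob=(374,197)))
tiles=[]
for n in S:
    d=pickle.load(open(n+"0.pkl","rb")); bg=168 if n=="scene" else 141
    fr=cv2.GaussianBlur(d["frame"],(3,3),0).astype(int); V=fr.max(2)
    for k,s in S[n].items():
        mk=((V>bg+11)&(fr.max(2)-fr.min(2)<40)).astype(np.uint8)*255
        mk=cv2.morphologyEx(mk,cv2.MORPH_CLOSE,np.ones((5,5)))
        c=blob(mk,s,20); h=cv2.convexHull(c); M=cv2.moments(h); uc=np.array([M["m10"]/M["m00"],M["m01"]/M["m00"]])
        z=.008
        w=cast(d,h.reshape(-1,2),z)*1000; r=cv2.minAreaRect(w.astype(np.float32))
        print(n,k,np.round(uc,1),"world",np.round(cast(d,uc,z)*1000,1),"rect",np.round([*r[0],*r[1],r[2]],1))
        t=cv2.resize(d["frame"][s[1]-18:s[1]+18,s[0]-18:s[0]+18],(288,288),interpolation=cv2.INTER_CUBIC)
        cc=((h.reshape(-1,2)-np.array([s[0]-18,s[1]-18])+.5)*8).astype(int)
        cv2.polylines(t,[cc],True,(0,0,255),1); tiles.append(t)
cv2.imwrite("pics/plugknob.png",np.vstack([np.hstack(tiles[:2]),np.hstack(tiles[2:])]))
E
```

```text
top plug [145.9 230.1] world [[452.3 340.9]] rect [452.6 340.7  58.8  57.5  29.4]
top knob [151.2 162.5] world [[630.3 336.6]] rect [631.5 336.8  43.3  34.2  84.9]
scene plug [352. 145.] world [[438.9 345.2]] rect [438.4 343.4  62.1  69.2  79.7]
scene knob [374.1 197. ] world [[623. 339.]] rect [621.2 337.8  44.2  53.7  67.1]
```

View pics/plugknob.png

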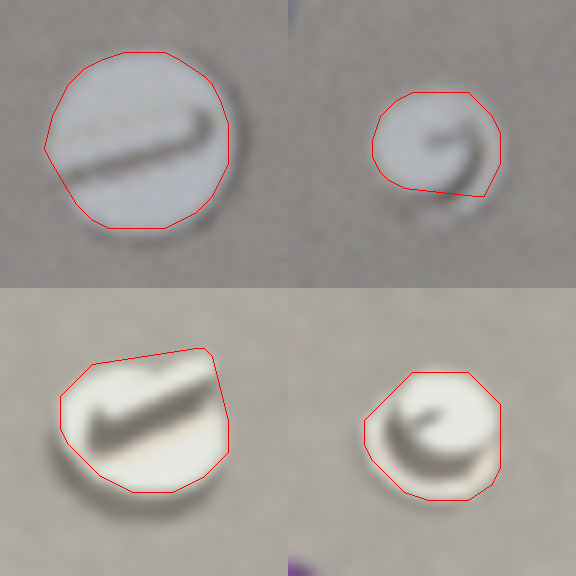

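```bash
python3 - <<'E'
import pickle
from helpers import *
S=dict(top=dict(plug=(147,231),knob=(151,163),latch=(275,169),foot=(409,245)),scene=dict(plug=(352,147),knob=(374,197),latch=(252,216),foot=(114,181)))
zr=dict(plug=(.030,.05),knob=(.017,.04),latch=(.016,.04),foot=(.02,.045))
for n in S:
    d=pickle.load(open(n+"0.pkl","rb")); D=d["depth"].astype(float)
    vv,uu=np.mgrid[0:D.shape[0],0:D.shape[1]]
    P=np.stack([(uu-d["cx"])/d["fx"]*D,-(vv-d["cy"])/d["fy"]*D,-D],-1)-d["view"][:3,3]
    W=P@d["view"][:3,:3]
    cnt=W[280:320,280:320,2] if n=="top" else W[90:130,100:150,2]; print(n,"counter z",np.median(cnt),cnt.std())
    z0=np.median(cnt)
    for k,(u,v) in S[n].items():
        w=W[v-22:v+22,u-22:u+22].reshape(-1,3); dd=D[v-22:v+22,u-22:u+22].ravel()
        sel=(w[:,2]-z0>zr[k][0])&(w[:,2]-z0<zr[k][1])&(dd>0); q=w[sel]*1000
        r=cv2.minAreaRect(q[:,:2].astype(np.float32))
        _,_,vt=np.linalg.svd(q[:,:2]-q[:,:2].mean(0)); 
        print(n,k,sel.sum(),"mean",np.round(q.mean(0),1),"rect",np.round([*r[0],*r[1],r[2]],1),"axis",round(np.degrees(np.arctan2(vt[0,1],vt[0,0]))%180,1))
E
```

```text
top counter z -0.00025659341996118535 0.057471020690258605
top plug 84 mean [450.5 336.5  39.1] rect [450.7 336.9  10.1  47.   17.5] axis 106.6
top knob 121 mean [625.1 335.7  25.4] rect [625.9 335.9  29.6  30.4  64.8] axis 152.8
top latch 337 mean [619.6  10.4  25.9] rect [619.8  10.5  68.8  31.1   1.3] axis 4.0
top foot 159 mean [ 431.5 -334.8   31. ] rect [ 431.5 -335.2   32.5   31.7   50.1] axis 89.0
scene counter z 0.001367751558242663 0.05554630750455856
scene plug 69 mean [451.6 336.3  38.5] rect [450.3 337.5  10.7  46.9  16.6] axis 105.9
scene knob 164 mean [641.3 313.7  26.1] rect [650.1 302.2  30.5 116.3  36.1] axis 124.6
scene latch 336 mean [622.4  10.2  26.6] rect [619.3  10.6  71.   31.9   2.9] axis 3.1
scene foot 135 mean [ 434.3 -334.8   31.4] rect [ 432.6 -335.8   32.9   32.7   57.7] axis 20.5
```

```bash
cat >> helpers.py <<'E'
from scipy.spatial.transform import Rotation as Ro
def go(xyz,yaw_deg):
    """increments (cm, rad) to TCP xyz (m) with tool down, tool x at yaw (mod 180, nearer turn)"""
    s=ctrl.get_state(); R=Ro.from_rotvec(s["tool_rot"]); p=s["position"]
    best=None
    for y in (yaw_deg,yaw_deg+180):
        a=np.radians(y); T=Ro.from_matrix(np.array([[np.cos(a),np.sin(a),0],[np.sin(a),-np.cos(a),0],[0,0,-1]]))
        w=(R.inv()*T).as_rotvec()
        if best is None or np.linalg.norm(w)<np.linalg.norm(best): best=w
    t=R.inv().apply(np.array(xyz)-p)*100
    print("t",round(s["time"],2),"pos",np.round(p,4),"yaw",round(np.degrees(np.arctan2(*R.as_matrix()[[1,0],[0,0]])),1),"grip",round(s["grip_width"],3),"F",np.round(s["ft_force"],1),"j1,7",np.round(s["joint_positions"][[0,6]],2))
    print("  tx,ty,tz",np.round(t,2),"w",np.round(best,3),"rows",round(max(np.linalg.norm(t)/4.17,np.degrees(np.linalg.norm(best))/7.16),1))
E
python3 - <<'E'
from helpers import *
go((.4507,.337,.22),16.3); go((.4507,.337,.036),16.3)
E
```

```text
t 0.1 pos [0.2378 0.6044 0.2386] yaw 68.5 grip 0.999 F [ 0.2 -0.7 -0.5] j1,7 [-1.18 -0.06]
  tx,ty,tz [-17.09  29.6    1.89] w [0.001 0.002 0.912] rows 8.2
t 0.1 pos [0.2378 0.6044 0.2386] yaw 68.5 grip 0.999 F [ 0.2 -0.7 -0.5] j1,7 [-1.18 -0.06]
  tx,ty,tz [-17.06  29.6   20.29] w [0.001 0.002 0.912] rows 9.5
```

Emit:
drive_tool(increments=[{"grip": -1,"tx": -17.1,"ty": 29.6,"tz": 1.9,"wx": 0,"wy": 0,"wz": 0.91},{"grip": -1,"tx": -17.1,"ty": 29.6,"tz": 1.9,"wx": 0,"wy": 0,"wz": 0.91},{"grip": -1,"tx": -17.1,"ty": 29.6,"tz": 1.9,"wx": 0,"wy": 0,"wz": 0.91},{"grip": -1,"tx": -17.1,"ty": 29.6,"tz": 1.9,"wx": 0,"wy": 0,"wz": 0.91},{"grip": -1,"tx": -17.1,"ty": 29.6,"tz": 1.9,"wx": 0,"wy": 0,"wz": 0.91},{"grip": -1,"tx": -17.1,"ty": 29.6,"tz": 1.9,"wx": 0,"wy": 0,"wz": 0.91},{"grip": -1,"tx": -17.1,"ty": 29.6,"tz": 1.9,"wx": 0,"wy": 0,"wz": 0.91},{"grip": -1,"tx": -17.1,"ty": 29.6,"tz": 1.9,"wx": 0,"wy": 0,"wz": 0.91},{"grip": -1,"tx": -17.1,"ty": 29.6,"tz": 1.9,"wx": 0,"wy": 0,"wz": 0.91},{"grip": -1,"tx": -17.1,"ty": 29.6,"tz": 1.9,"wx": 0,"wy": 0,"wz": 0.91}], force=25)

```text
time: 0.93
position: [0.4536, 0.3321, 0.2194]
tool_rot: [3.108, 0.435, -0.001]
ft_force: [-0.5, 0.2, 0.5]
grip_width: 1.001
```

```bash
python3 - <<'E'
from helpers import *
go((.4507,.337,.09),16.3)
for n in("top","scene"):
    d=grab(n) if 0 else ctrl.get_image(n); cv2.imwrite(f"pics/{n}1.png",d["frame"])
E
```

```text
t 0.93 pos [0.4536 0.3321 0.2194] yaw 15.9 grip 1.001 F [-0.5  0.2  0.5] j1,7 [-0.88 -0.38]
  tx,ty,tz [-0.13 -0.59 12.94] w [ 0.004  0.001 -0.007] rows 3.1
```

View pics/scene1.png

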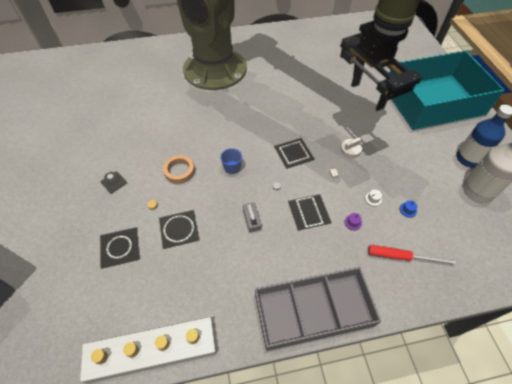

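```bash
python3 - <<'E'
from helpers import *
s=ctrl.get_state(); print(np.round(s["position"],4),s["time"],np.round(s["qd"],3), np.round(s["joint_positions"],3))
d=ctrl.get_image("scene"); print(proj(d,[s["position"],s["position"]-[0,0,.017]]))
d2=ctrl.get_image("top"); print(proj(d2,[s["position"],s["position"]-[0,0,.017]]))
cv2.imwrite("pics/scene2.png",d["frame"]);cv2.imwrite("pics/top2.png",d2["frame"])
go((.4507,.337,.09),16.3)
E
```

```text
[0.4502 0.3371 0.2196] 1.0333 [-0.027  0.002 -0.035 -0.007 -0.007  0.002 -0.001] [-0.886  0.146  0.217  1.708 -0.032  1.294 -0.377]
[[369.62946261  90.66520482]
 [367.83096809  96.15895226]]
[[120.57723705 227.51735882]
 [123.16179443 227.84471194]]
t 1.13 pos [0.4493 0.3387 0.2197] yaw 16.6 grip 1.003 F [-0.1 -0.5 -0. ] j1,7 [-0.89 -0.38]
  tx,ty,tz [ 0.11  0.19 12.97] w [0.001 0.002 0.005] rows 3.1
```

View pics/top2.png

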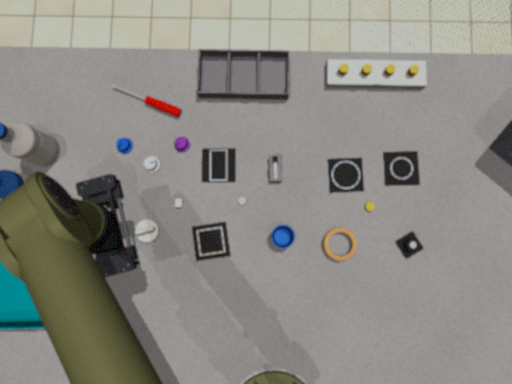

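View pics/scene2.png

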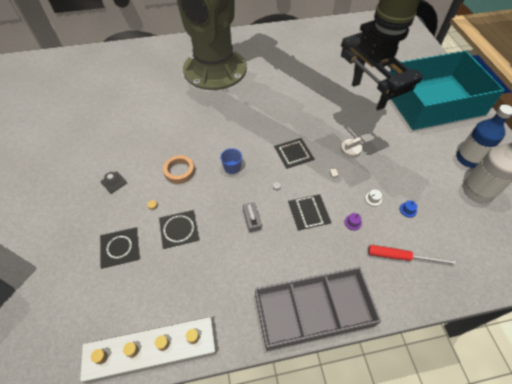

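Emit:
drive_tool(increments=[{"grip": -1,"tx": 0.1,"ty": 0.15,"tz": 13,"wx": 0,"wy": 0,"wz": 0},{"grip": -1,"tx": 0.1,"ty": 0.15,"tz": 13,"wx": 0,"wy": 0,"wz": 0},{"grip": -1,"tx": 0.1,"ty": 0.15,"tz": 13,"wx": 0,"wy": 0,"wz": 0},{"grip": -1,"tx": 0.1,"ty": 0.15,"tz": 15,"wx": 0,"wy": 0,"wz": 0},{"grip": -1,"tx": 0.1,"ty": 0.15,"tz": 17,"wx": 0,"wy": 0,"wz": 0},{"grip": -1,"tx": 0.1,"ty": 0.15,"tz": 18.2,"wx": 0,"wy": 0,"wz": 0},{"grip": -1,"tx": 0.1,"ty": 0.15,"tz": 18.2,"wx": 0,"wy": 0,"wz": 0},{"grip": -1,"tx": 0.1,"ty": 0.15,"tz": 18.2,"wx": 0,"wy": 0,"wz": 0}])

```text
time: 1.8
position: [0.4499, 0.3383, 0.0378]
tool_rot: [3.107, 0.455, -0.003]
ft_force: [-0.3, 0.0, 0.5]
grip_width: 0.998
```

```bash
python3 - <<'E'
from helpers import *
go((.4507,.337,.037),16.3)
d=ctrl.get_image("scene"); cv2.imwrite("pics/scene3.png",cv2.resize(d["frame"][80:220,270:440],None,fx=4,fy=4,interpolation=cv2.INTER_CUBIC))
go((.4507,.337,.037),16.3)
E
```

```text
t 1.8 pos [0.4499 0.3383 0.0378] yaw 16.7 grip 0.998 F [-0.3  0.   0.5] j1,7 [-0.87 -0.34]
  tx,ty,tz [0.04 0.15 0.08] w [0.001 0.002 0.006] rows 0.1
t 1.85 pos [0.4507 0.3387 0.0388] yaw 16.6 grip 0.996 F [ 0.5 -0.3  0.3] j1,7 [-0.87 -0.34]
  tx,ty,tz [-0.05  0.16  0.18] w [-0.     0.     0.006] rows 0.1
```

View pics/scene3.png

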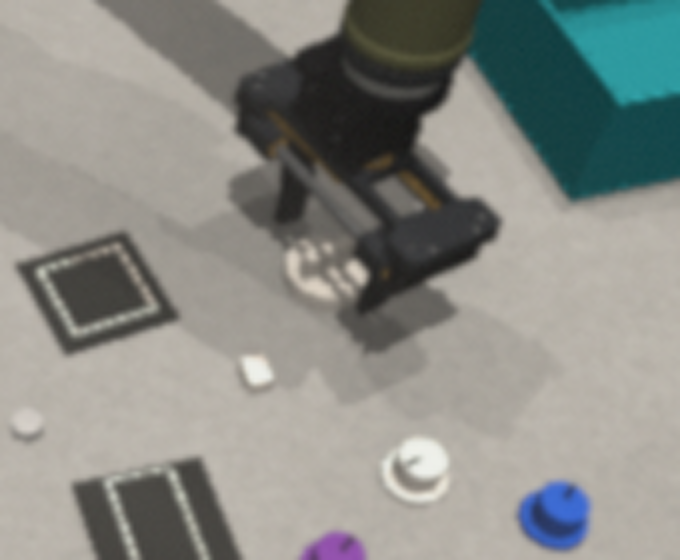

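Emit:
drive_tool(increments=[{"grip": 1,"tx": 0,"ty": 0.1,"tz": 0.1,"wx": 0,"wy": 0,"wz": 0},{"grip": 1,"tx": 0,"ty": 0.1,"tz": 0.1,"wx": 0,"wy": 0,"wz": 0},{"grip": 1,"tx": 0,"ty": 0.1,"tz": 0.1,"wx": 0,"wy": 0,"wz": 0},{"grip": 1,"tx": 0,"ty": 0.1,"tz": 0.1,"wx": 0,"wy": 0,"wz": 0},{"grip": 1,"tx": 0,"ty": 0.1,"tz": 0.1,"wx": 0,"wy": 0,"wz": 0},{"grip": 1,"tx": 0,"ty": 0.1,"tz": 0.1,"wx": 0,"wy": 0,"wz": 0},{"grip": 1,"tx": 0,"ty": 0.1,"tz": 0.1,"wx": 0,"wy": 0,"wz": 0},{"grip": 1,"tx": 0,"ty": 0.1,"tz": 0.1,"wx": 0,"wy": 0,"wz": 0}], force=25)

```text
time: 2.52
position: [0.451, 0.3377, 0.0378]
tool_rot: [-3.108, -0.455, 0.0]
ft_force: [-0.2, -0.1, 1.1]
grip_width: 0.48
```

```bash
python3 - <<'E'
from helpers import *
go((.4507,.337,.15),16.3)
go((.6097,-.174,.15),16.3)
E
```

```text
t 2.52 pos [0.451  0.3377 0.0378] yaw 16.6 grip 0.48 F [-0.2 -0.1  1.1] j1,7 [-0.87 -0.33]
  tx,ty,tz [ -0.05   0.05 -11.22] w [-0.     0.     0.006] rows 2.7
t 2.52 pos [0.451  0.3377 0.0378] yaw 16.6 grip 0.48 F [-0.2 -0.1  1.1] j1,7 [-0.87 -0.33]
  tx,ty,tz [  0.55  53.57 -11.23] w [-0.     0.     0.006] rows 13.1
```

Emit:
drive_tool(increments=[{"grip": 1,"tx": 0,"ty": 0,"tz": 0,"wx": 0,"wy": 0,"wz": 0},{"grip": 1,"tx": 0,"ty": 0,"tz": 0,"wx": 0,"wy": 0,"wz": 0},{"grip": 1,"tx": 0,"ty": 0,"tz": 0,"wx": 0,"wy": 0,"wz": 0},{"grip": 1,"tx": 0,"ty": 0,"tz": 0,"wx": 0,"wy": 0,"wz": 0},{"grip": 1,"tx": 0,"ty": 0,"tz": 0,"wx": 0,"wy": 0,"wz": 0},{"grip": 1,"tx": 0,"ty": 0,"tz": 0,"wx": 0,"wy": 0,"wz": 0},{"grip": 1,"tx": 0,"ty": 0,"tz": 0,"wx": 0,"wy": 0,"wz": 0},{"grip": 1,"tx": 0,"ty": 0,"tz": 0,"wx": 0,"wy": 0,"wz": 0}], force=25)

```text
time: 3.18
position: [0.451, 0.3376, 0.0378]
tool_rot: [-3.108, -0.454, 0.0]
ft_force: [-0.1, -0.2, -0.9]
grip_width: 0.115
```

```bash
python3 - <<'E'
from helpers import *
go((.4507,.337,.15),16.3)
go((.6097,-.174,.15),16.3)
E
```

```text
t 3.18 pos [0.451  0.3376 0.0378] yaw 16.6 grip 0.115 F [-0.1 -0.2 -0.9] j1,7 [-0.87 -0.33]
  tx,ty,tz [ -0.05   0.05 -11.22] w [-0.     0.     0.006] rows 2.7
t 3.18 pos [0.451  0.3376 0.0378] yaw 16.6 grip 0.115 F [-0.1 -0.2 -0.9] j1,7 [-0.87 -0.33]
  tx,ty,tz [  0.55  53.56 -11.23] w [-0.     0.     0.006] rows 13.1
```

Emit:
drive_tool(increments=[{"grip": 1,"tx": 0,"ty": 0,"tz": -4,"wx": 0,"wy": 0,"wz": 0},{"grip": 1,"tx": 0,"ty": 0,"tz": -8,"wx": 0,"wy": 0,"wz": 0},{"grip": 1,"tx": 0,"ty": 1,"tz": -11.2,"wx": 0,"wy": 0,"wz": 0},{"grip": 1,"tx": 0.1,"ty": 5,"tz": -11.2,"wx": 0,"wy": 0,"wz": 0},{"grip": 1,"tx": 0.1,"ty": 9,"tz": -11.2,"wx": 0,"wy": 0,"wz": 0},{"grip": 1,"tx": 0.2,"ty": 13,"tz": -11.2,"wx": 0,"wy": 0,"wz": 0},{"grip": 1,"tx": 0.2,"ty": 17,"tz": -11.2,"wx": 0,"wy": 0,"wz": 0},{"grip": 1,"tx": 0.2,"ty": 21,"tz": -11.2,"wx": 0,"wy": 0,"wz": 0},{"grip": 1,"tx": 0.2,"ty": 25,"tz": -11.2,"wx": 0,"wy": 0,"wz": 0},{"grip": 1,"tx": 0.3,"ty": 29,"tz": -11.2,"wx": 0,"wy": 0,"wz": 0}])

```text
time: 4.02
position: [0.537, 0.0587, 0.1499]
tool_rot: [-3.108, -0.455, -0.0]
ft_force: [1.8, -0.4, 0.0]
grip_width: 0.116
```

```bash
python3 - <<'E'
from helpers import *
go((.6097,-.174,.15),16.3)
E
```

```text
t 4.02 pos [0.537  0.0587 0.1499] yaw 16.7 grip 0.116 F [ 1.8 -0.4  0. ] j1,7 [-0.55  0.2 ]
  tx,ty,tz [ 3.000e-01  2.438e+01 -2.000e-02] w [-0.001 -0.     0.006] rows 5.8
```

Emit:
drive_tool(increments=[{"grip": 1,"tx": 0.3,"ty": 4,"tz": 0,"wx": 0,"wy": 0,"wz": 0},{"grip": 1,"tx": 0.3,"ty": 8,"tz": 0,"wx": 0,"wy": 0,"wz": 0},{"grip": 1,"tx": 0.3,"ty": 12,"tz": 0,"wx": 0,"wy": 0,"wz": 0},{"grip": 1,"tx": 0.3,"ty": 16,"tz": 0,"wx": 0,"wy": 0,"wz": 0},{"grip": 1,"tx": 0.3,"ty": 20,"tz": 0,"wx": 0,"wy": 0,"wz": 0},{"grip": 1,"tx": 0.3,"ty": 23,"tz": 0,"wx": 0,"wy": 0,"wz": 0},{"grip": 1,"tx": 0.3,"ty": 24.4,"tz": 0,"wx": 0,"wy": 0,"wz": 0},{"grip": 1,"tx": 0.3,"ty": 24.4,"tz": 1,"wx": 0,"wy": 0,"wz": 0},{"grip": 1,"tx": 0.3,"ty": 24.4,"tz": 3,"wx": 0,"wy": 0,"wz": 0},{"grip": 1,"tx": 0.3,"ty": 24.4,"tz": 5,"wx": 0,"wy": 0,"wz": 0}])

```text
time: 4.85
position: [0.6102, -0.1721, 0.0991]
tool_rot: [-3.106, -0.457, -0.002]
ft_force: [-0.8, 0.6, -0.1]
grip_width: 0.115
```

```bash
python3 - <<'E'
from helpers import *
d=ctrl.get_image("scene"); cv2.imwrite("pics/scene4.png",cv2.resize(d["frame"][140:290,90:270],None,fx=4,fy=4,interpolation=cv2.INTER_CUBIC))
go((.6097,-.174,.043),16.3)
E
```

```text
t 4.9 pos [ 0.6071 -0.1706  0.094 ] yaw 16.8 grip 0.11 F [-1.3  0.8 -4.4] j1,7 [-0.2   0.71]
  tx,ty,tz [0.18 0.43 5.1 ] w [-0.005  0.006  0.008] rows 1.2
```

View pics/scene4.png

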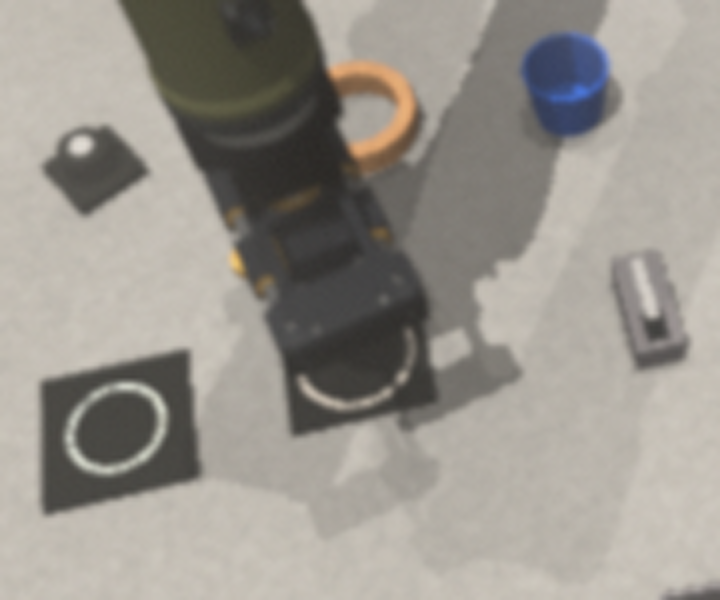

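Emit:
drive_tool(increments=[{"grip": 1,"tx": 0.1,"ty": 0.3,"tz": 2,"wx": 0,"wy": 0,"wz": 0},{"grip": 1,"tx": 0.1,"ty": 0.3,"tz": 3.5,"wx": 0,"wy": 0,"wz": 0},{"grip": 1,"tx": 0.1,"ty": 0.3,"tz": 4.6,"wx": 0,"wy": 0,"wz": 0},{"grip": 1,"tx": 0.1,"ty": 0.3,"tz": 4.6,"wx": 0,"wy": 0,"wz": 0},{"grip": 1,"tx": 0.1,"ty": 0.3,"tz": 4.6,"wx": 0,"wy": 0,"wz": 0}])

```text
time: 5.32
position: [0.6085, -0.1718, 0.0478]
tool_rot: [-3.102, -0.46, 0.011]
ft_force: [0.2, 0.2, 0.4]
grip_width: 0.108
```

```bash
python3 - <<'E'
from helpers import *
go((.6097,-.174,.0425),16.3)
E
```

```text
t 5.32 pos [ 0.6085 -0.1718  0.0478] yaw 16.9 grip 0.108 F [0.2 0.2 0.4] j1,7 [-0.18  0.73]
  tx,ty,tz [0.06 0.25 0.53] w [-0.006  0.006  0.01 ] rows 0.1
```

```bash
python3 - <<'E'
from helpers import *
d=ctrl.get_image("scene"); cv2.imwrite("pics/scene5.png",cv2.resize(d["frame"][190:260,130:230],None,fx=7,fy=7,interpolation=cv2.INTER_CUBIC))
go((.6097,-.174,.0425),16.3)
E
```

```text
t 5.37 pos [ 0.6092 -0.1724  0.0488] yaw 16.8 grip 0.113 F [ 0.2  0.2 -0.8] j1,7 [-0.18  0.73]
  tx,ty,tz [0.01 0.17 0.63] w [-0.005  0.005  0.009] rows 0.2
```

View pics/scene5.png

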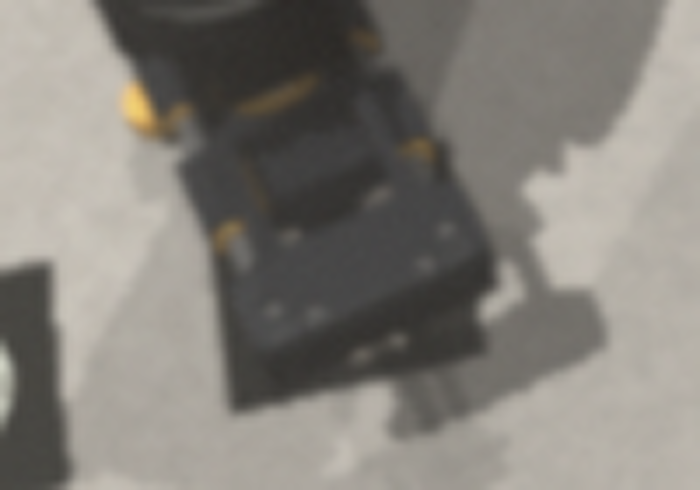

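Emit:
drive_tool(increments=[{"grip": 1,"tx": 0.0,"ty": 0.2,"tz": 0.3,"wx": 0,"wy": 0,"wz": 0},{"grip": 1,"tx": 0.0,"ty": 0.2,"tz": 0.6,"wx": 0,"wy": 0,"wz": 0},{"grip": 1,"tx": 0.0,"ty": 0.2,"tz": 0.6,"wx": 0,"wy": 0,"wz": 0},{"grip": 1,"tx": 0.0,"ty": 0.2,"tz": 0.65,"wx": 0,"wy": 0,"wz": 0}])

```text
time: 5.7
position: [0.6098, -0.1744, 0.0426]
tool_rot: [-3.103, -0.459, 0.008]
ft_force: [-0.7, 0.3, -0.7]
grip_width: 0.111
```

```bash
python3 - <<'E'
from helpers import *
go((.6097,-.174,.0425),16.3)
E
```

```text
t 5.7 pos [ 0.6098 -0.1744  0.0426] yaw 16.8 grip 0.111 F [-0.7  0.3 -0.7] j1,7 [-0.17  0.74]
  tx,ty,tz [ 0.   -0.04  0.01] w [-0.005  0.004  0.009] rows 0.1
```

Emit:
drive_tool(increments=[{"grip": 1,"tx": 0,"ty": 0,"tz": 0.05,"wx": 0,"wy": 0,"wz": 0},{"grip": -1,"tx": 0,"ty": 0,"tz": 0.05,"wx": 0,"wy": 0,"wz": 0},{"grip": -1,"tx": 0,"ty": 0,"tz": 0.05,"wx": 0,"wy": 0,"wz": 0},{"grip": -1,"tx": 0,"ty": 0,"tz": 0,"wx": 0,"wy": 0,"wz": 0},{"grip": -1,"tx": 0,"ty": 0,"tz": 0,"wx": 0,"wy": 0,"wz": 0},{"grip": -1,"tx": 0,"ty": 0,"tz": -2,"wx": 0,"wy": 0,"wz": 0},{"grip": -1,"tx": 0,"ty": 0,"tz": -5,"wx": 0,"wy": 0,"wz": 0},{"grip": -1,"tx": 0,"ty": 0,"tz": -9,"wx": 0,"wy": 0,"wz": 0},{"grip": -1,"tx": 0,"ty": 0,"tz": -11,"wx": 0,"wy": 0,"wz": 0},{"grip": -1,"tx": 0,"ty": 0,"tz": -11,"wx": 0,"wy": 0,"wz": 0}])

```text
time: 6.53
position: [0.6137, -0.1762, 0.1588]
tool_rot: [-3.107, -0.459, -0.007]
ft_force: [0.8, -0.1, 1.0]
grip_width: 0.711
```

```bash
python3 - <<'E'
from helpers import *
go((.4318,-.335,.15),32)
go((.4318,-.335,.15),122)
E
```

```text
t 6.53 pos [ 0.6137 -0.1762  0.1588] yaw 16.8 grip 0.711 F [ 0.8 -0.1  1. ] j1,7 [-0.2   0.69]
  tx,ty,tz [-22.01   9.94   0.77] w [-0.    -0.005 -0.265] rows 5.8
t 6.53 pos [ 0.6137 -0.1762  0.1588] yaw 16.8 grip 0.711 F [ 0.8 -0.1  1. ] j1,7 [-0.2   0.69]
  tx,ty,tz [-22.01   9.94   0.77] w [-0.004 -0.004  1.305] rows 10.4
```

Emit:
drive_tool(increments=[{"grip": -1,"tx": -22,"ty": 9.9,"tz": 0.8,"wx": 0,"wy": 0,"wz": -0.265},{"grip": -1,"tx": -22,"ty": 9.9,"tz": 0.8,"wx": 0,"wy": 0,"wz": -0.265},{"grip": -1,"tx": -22,"ty": 9.9,"tz": 0.8,"wx": 0,"wy": 0,"wz": -0.265},{"grip": -1,"tx": -22,"ty": 9.9,"tz": 0.8,"wx": 0,"wy": 0,"wz": -0.265},{"grip": -1,"tx": -22,"ty": 9.9,"tz": 0.8,"wx": 0,"wy": 0,"wz": -0.265},{"grip": -1,"tx": -22,"ty": 9.9,"tz": 0.8,"wx": 0,"wy": 0,"wz": -0.265},{"grip": -1,"tx": -22,"ty": 9.9,"tz": 2,"wx": 0,"wy": 0,"wz": -0.265},{"grip": -1,"tx": -22,"ty": 9.9,"tz": 5,"wx": 0,"wy": 0,"wz": -0.265},{"grip": -1,"tx": -22,"ty": 9.9,"tz": 8,"wx": 0,"wy": 0,"wz": -0.265},{"grip": -1,"tx": -22,"ty": 9.9,"tz": 8,"wx": 0,"wy": 0,"wz": -0.265}])

```text
time: 7.37
position: [0.4286, -0.3315, 0.0722]
tool_rot: [-3.013, -0.863, 0.003]
ft_force: [-0.6, 1.7, -0.3]
grip_width: 1.001
```

```bash
python3 - <<'E'
from helpers import *
d=ctrl.get_image("top"); cv2.imwrite("pics/top3.png",d["frame"])
d=ctrl.get_image("scene"); cv2.imwrite("pics/scene6.png",d["frame"])
go((.4318,-.335,.030),32)
E
```

```text
t 7.47 pos [ 0.4314 -0.3338  0.0769] yaw 32.0 grip 1.001 F [-0.2 -0.7 -0.2] j1,7 [0.06 1.33]
  tx,ty,tz [-0.04  0.13  4.69] w [-0.002 -0.003 -0.   ] rows 1.1
```

View pics/scene6.png

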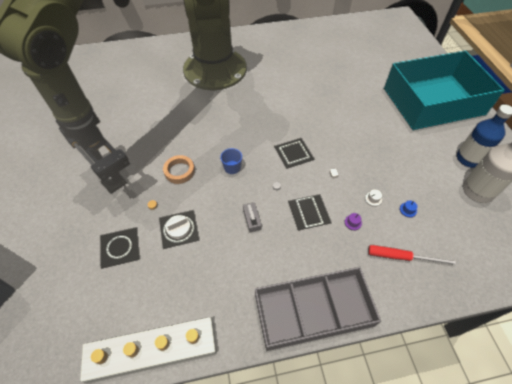

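View pics/top3.png

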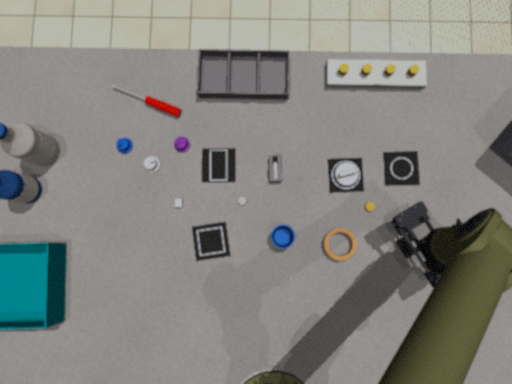

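Emit:
drive_tool(increments=[{"grip": -1,"tx": 0,"ty": 0.1,"tz": 2.5,"wx": 0,"wy": 0,"wz": 0},{"grip": -1,"tx": 0,"ty": 0.1,"tz": 4.2,"wx": 0,"wy": 0,"wz": 0},{"grip": -1,"tx": 0,"ty": 0.1,"tz": 4.65,"wx": 0,"wy": 0,"wz": 0},{"grip": -1,"tx": 0,"ty": 0.1,"tz": 4.65,"wx": 0,"wy": 0,"wz": 0},{"grip": -1,"tx": 0,"ty": 0.1,"tz": 4.65,"wx": 0,"wy": 0,"wz": 0}])

```text
time: 7.88
position: [0.433, -0.3352, 0.032]
tool_rot: [-3.019, -0.865, -0.006]
ft_force: [0.2, -0.4, -0.2]
grip_width: 0.998
```

```bash
python3 - <<'E'
from helpers import *
go((.4318,-.335,.030),32)
E
```

```text
t 7.88 pos [ 0.433  -0.3352  0.032 ] yaw 32.0 grip 0.998 F [ 0.2 -0.4 -0.2] j1,7 [0.09 1.37]
  tx,ty,tz [-0.09 -0.08  0.2 ] w [ 0.    -0.004 -0.   ] rows 0.1
```

Close on the post (34 mm, about 0.39 opening).

Emit:
drive_tool(increments=[{"grip": 1,"tx": 0,"ty": 0,"tz": 0.15,"wx": 0,"wy": 0,"wz": 0},{"grip": 1,"tx": 0,"ty": 0,"tz": 0.15,"wx": 0,"wy": 0,"wz": 0},{"grip": 1,"tx": 0,"ty": 0,"tz": 0.15,"wx": 0,"wy": 0,"wz": 0},{"grip": 1,"tx": 0,"ty": 0,"tz": 0.15,"wx": 0,"wy": 0,"wz": 0},{"grip": 1,"tx": 0,"ty": 0,"tz": 0.15,"wx": 0,"wy": 0,"wz": 0},{"grip": 1,"tx": 0,"ty": 0,"tz": 0.15,"wx": 0,"wy": 0,"wz": 0},{"grip": 1,"tx": 0,"ty": 0,"tz": 0.15,"wx": 0,"wy": 0,"wz": 0},{"grip": 1,"tx": 0,"ty": 0,"tz": 0.15,"wx": 0,"wy": 0,"wz": 0},{"grip": 1,"tx": 0,"ty": 0,"tz": 0.15,"wx": 0,"wy": 0,"wz": 0},{"grip": 1,"tx": 0,"ty": 0,"tz": 0.15,"wx": 0,"wy": 0,"wz": 0}], force=30)

```text
time: 8.72
position: [0.4328, -0.3353, 0.0304]
tool_rot: [-3.019, -0.865, -0.006]
ft_force: [-1.0, -0.6, -0.4]
grip_width: 0.381
```

```bash
python3 - <<'E'
from helpers import *
go((.52,-.12,.16),10)
go((.4287,.1723,.16),10)
E
```

```text
t 8.72 pos [ 0.4328 -0.3353  0.0304] yaw 32.0 grip 0.381 F [-1.  -0.6 -0.4] j1,7 [0.09 1.38]
  tx,ty,tz [ 18.84 -13.64 -12.89] w [-0.001 -0.004  0.384] rows 6.4
t 8.72 pos [ 0.4328 -0.3353  0.0304] yaw 32.0 grip 0.381 F [-1.  -0.6 -0.4] j1,7 [0.09 1.38]
  tx,ty,tz [ 26.58 -43.27 -12.87] w [-0.001 -0.004  0.384] rows 12.6
```

Emit:
drive_tool(increments=[{"grip": 1,"tx": 0,"ty": 0,"tz": -3,"wx": 0,"wy": 0,"wz": 0},{"grip": 1,"tx": 0,"ty": 0,"tz": -7,"wx": 0,"wy": 0,"wz": 0},{"grip": 1,"tx": 0,"ty": 0,"tz": -11,"wx": 0,"wy": 0,"wz": 0},{"grip": 1,"tx": 1,"ty": -0.7,"tz": -12.9,"wx": 0,"wy": 0,"wz": 0},{"grip": 1,"tx": 4,"ty": -3,"tz": -12.9,"wx": 0,"wy": 0,"wz": 0.1},{"grip": 1,"tx": 7.2,"ty": -5.2,"tz": -12.9,"wx": 0,"wy": 0,"wz": 0.2},{"grip": 1,"tx": 10.4,"ty": -7.6,"tz": -12.9,"wx": 0,"wy": 0,"wz": 0.3},{"grip": 1,"tx": 13.6,"ty": -10,"tz": -12.9,"wx": 0,"wy": 0,"wz": 0.38},{"grip": 1,"tx": 16.5,"ty": -12.3,"tz": -12.9,"wx": 0,"wy": 0,"wz": 0.38},{"grip": 1,"tx": 18.8,"ty": -14.5,"tz": -12.9,"wx": 0,"wy": 0,"wz": 0.38}])

```text
time: 9.55
position: [0.5158, -0.1097, 0.1599]
tool_rot: [-3.127, -0.282, -0.006]
ft_force: [0.5, 0.0, -1.2]
grip_width: 0.385
```

```bash
python3 - <<'E'
from helpers import *
go((.4287,.1723,.15),10)
go((.50,.05,.16),10)
E
```

```text
t 9.55 pos [ 0.5158 -0.1097  0.1599] yaw 10.3 grip 0.385 F [ 0.5  0.  -1.2] j1,7 [-0.31  0.4 ]
  tx,ty,tz [ -3.52 -29.31   1.04] w [-0.002 -0.004  0.006] rows 7.1
t 9.55 pos [ 0.5158 -0.1097  0.1599] yaw 10.3 grip 0.385 F [ 0.5  0.  -1.2] j1,7 [-0.31  0.4 ]
  tx,ty,tz [  1.3  -16.     0.03] w [-0.002 -0.004  0.006] rows 3.8
```

Emit:
drive_tool(increments=[{"grip": 1,"tx": 0,"ty": -4,"tz": 0,"wx": 0,"wy": 0,"wz": 0},{"grip": 1,"tx": -0.2,"ty": -8,"tz": 0,"wx": 0,"wy": 0,"wz": 0},{"grip": 1,"tx": -0.6,"ty": -12,"tz": 0,"wx": 0,"wy": 0,"wz": 0},{"grip": 1,"tx": -1.2,"ty": -16,"tz": 0,"wx": 0,"wy": 0,"wz": 0},{"grip": 1,"tx": -1.9,"ty": -20,"tz": 0,"wx": 0,"wy": 0,"wz": 0},{"grip": 1,"tx": -2.6,"ty": -24,"tz": 0,"wx": 0,"wy": 0,"wz": 0},{"grip": 1,"tx": -3.2,"ty": -27.5,"tz": 0,"wx": 0,"wy": 0,"wz": 0},{"grip": 1,"tx": -3.5,"ty": -29.3,"tz": 1,"wx": 0,"wy": 0,"wz": 0},{"grip": 1,"tx": -3.5,"ty": -29.3,"tz": 3,"wx": 0,"wy": 0,"wz": 0},{"grip": 1,"tx": -3.5,"ty": -29.3,"tz": 5,"wx": 0,"wy": 0,"wz": 0}])

```text
time: 10.38
position: [0.4289, 0.1743, 0.1103]
tool_rot: [-3.125, -0.288, -0.008]
ft_force: [-0.3, -0.4, -1.9]
grip_width: 0.384
```

```bash
python3 - <<'E'
from helpers import *
go((.4287,.1723,.04),10)
d=ctrl.get_image("scene"); cv2.imwrite("pics/scene7.png",cv2.resize(d["frame"][60:200,230:370],None,fx=4,fy=4,interpolation=cv2.INTER_CUBIC))
go((.4287,.1723,.04),10)
E
```

```text
t 10.38 pos [0.4289 0.1743 0.1103] yaw 10.5 grip 0.384 F [-0.3 -0.4 -1.9] j1,7 [-0.64 -0.25]
  tx,ty,tz [-0.09  0.22  7.03] w [-0.003 -0.006  0.009] rows 1.7
t 10.43 pos [0.4263 0.172  0.1059] yaw 10.4 grip 0.38 F [-2.3 -1.7 -3.6] j1,7 [-0.64 -0.25]
  tx,ty,tz [0.26 0.02 6.59] w [0.    0.002 0.008] rows 1.6
```

View pics/scene7.png

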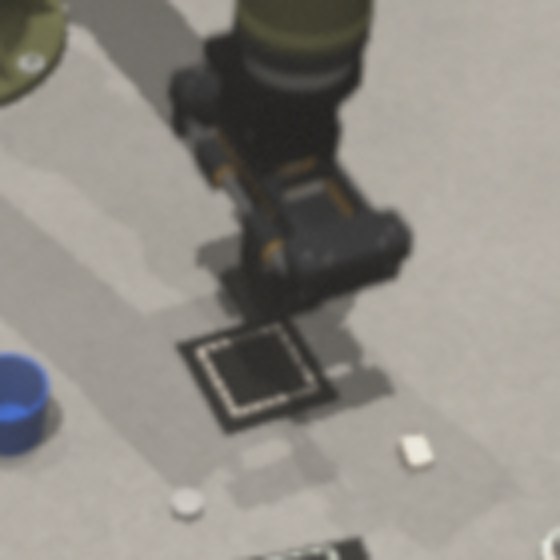

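Emit:
drive_tool(increments=[{"grip": 1,"tx": 0.15,"ty": 0.1,"tz": 2.5,"wx": 0,"wy": 0,"wz": 0.008},{"grip": 1,"tx": 0.15,"ty": 0.1,"tz": 4.5,"wx": 0,"wy": 0,"wz": 0.008},{"grip": 1,"tx": 0.15,"ty": 0.1,"tz": 6,"wx": 0,"wy": 0,"wz": 0.008},{"grip": 1,"tx": 0.15,"ty": 0.1,"tz": 6.6,"wx": 0,"wy": 0,"wz": 0.008},{"grip": 1,"tx": 0.15,"ty": 0.1,"tz": 6.6,"wx": 0,"wy": 0,"wz": 0.008},{"grip": 1,"tx": 0.15,"ty": 0.1,"tz": 6.6,"wx": 0,"wy": 0,"wz": 0.008}])

```text
time: 10.93
position: [0.4282, 0.1712, 0.0405]
tool_rot: [3.13, 0.273, -0.002]
ft_force: [-0.5, 0.5, -1.6]
grip_width: 0.379
```

```bash
python3 - <<'E'
from helpers import *
go((.4287,.1723,.0352),10)
E
```

```text
t 10.93 pos [0.4282 0.1712 0.0405] yaw 10.0 grip 0.379 F [-0.5  0.5 -1.6] j1,7 [-0.63 -0.23]
  tx,ty,tz [ 0.07 -0.1   0.53] w [ 0.     0.001 -0.001] rows 0.1
```

Emit:
drive_tool(increments=[{"grip": 1,"tx": 0.05,"ty": -0.05,"tz": 0.3,"wx": 0,"wy": 0,"wz": 0},{"grip": 1,"tx": 0.05,"ty": -0.05,"tz": 0.55,"wx": 0,"wy": 0,"wz": 0},{"grip": 1,"tx": 0.05,"ty": -0.05,"tz": 0.6,"wx": 0,"wy": 0,"wz": 0},{"grip": -1,"tx": 0.05,"ty": -0.05,"tz": 0.6,"wx": 0,"wy": 0,"wz": 0},{"grip": -1,"tx": 0.05,"ty": -0.05,"tz": 0.6,"wx": 0,"wy": 0,"wz": 0},{"grip": -1,"tx": 0.05,"ty": -0.05,"tz": 0.6,"wx": 0,"wy": 0,"wz": 0},{"grip": -1,"tx": 0.05,"ty": -0.05,"tz": 0,"wx": 0,"wy": 0,"wz": 0},{"grip": -1,"tx": 0.05,"ty": -0.05,"tz": -3,"wx": 0,"wy": 0,"wz": 0},{"grip": -1,"tx": 0.05,"ty": -0.05,"tz": -7,"wx": 0,"wy": 0,"wz": 0},{"grip": -1,"tx": 0.05,"ty": -0.05,"tz": -10,"wx": 0,"wy": 0,"wz": 0}])

```text
time: 11.77
position: [0.4291, 0.1718, 0.1432]
tool_rot: [-3.13, -0.272, 0.0]
ft_force: [0.4, 0.5, 0.6]
grip_width: 0.823
```

```bash
python3 - <<'E'
from helpers import *
go((.6255,.336,.15),0)
go((.6255,.336,.15),10)
E
```

```text
t 11.77 pos [0.4291 0.1718 0.1432] yaw 9.9 grip 0.823 F [0.4 0.5 0.6] j1,7 [-0.64 -0.27]
  tx,ty,tz [ 22.18 -12.78  -0.68] w [-0.     0.     0.174] rows 6.1
t 11.77 pos [0.4291 0.1718 0.1432] yaw 9.9 grip 0.823 F [0.4 0.5 0.6] j1,7 [-0.64 -0.27]
  tx,ty,tz [ 22.18 -12.78  -0.68] w [-0.     0.    -0.001] rows 6.1
```

Emit:
drive_tool(increments=[{"grip": -1,"tx": 4,"ty": -2.3,"tz": -0.7,"wx": 0,"wy": 0,"wz": 0.05},{"grip": -1,"tx": 22.2,"ty": -12.8,"tz": -0.7,"wx": 0,"wy": 0,"wz": 0.174},{"grip": -1,"tx": 22.2,"ty": -12.8,"tz": -0.7,"wx": 0,"wy": 0,"wz": 0.174},{"grip": -1,"tx": 22.2,"ty": -12.8,"tz": -0.7,"wx": 0,"wy": 0,"wz": 0.174},{"grip": -1,"tx": 22.2,"ty": -12.8,"tz": -0.7,"wx": 0,"wy": 0,"wz": 0.174},{"grip": -1,"tx": 22.2,"ty": -12.8,"tz": -0.7,"wx": 0,"wy": 0,"wz": 0.174},{"grip": -1,"tx": 22.2,"ty": -12.8,"tz": -0.7,"wx": 0,"wy": 0,"wz": 0.174},{"grip": -1,"tx": 22.2,"ty": -12.8,"tz": 2,"wx": 0,"wy": 0,"wz": 0.174},{"grip": -1,"tx": 22.2,"ty": -12.8,"tz": 5,"wx": 0,"wy": 0,"wz": 0.174},{"grip": -1,"tx": 22.2,"ty": -12.8,"tz": 6,"wx": 0,"wy": 0,"wz": 0.174}])

```text
time: 12.6
position: [0.6232, 0.3349, 0.0786]
tool_rot: [3.138, -0.001, -0.01]
ft_force: [-0.3, -0.5, -1.3]
grip_width: 1.0
```

```bash
python3 - <<'E'
from helpers import *
d=ctrl.get_image("top"); cv2.imwrite("pics/top4.png",d["frame"])
d=ctrl.get_image("scene"); cv2.imwrite("pics/scene8.png",cv2.resize(d["frame"][90:260,250:450],None,fx=3.5,fy=3.5,interpolation=cv2.INTER_CUBIC))
go((.6255,.336,.026),0)
E
```

```text
t 12.7 pos [0.6235 0.3351 0.0804] yaw -0.0 grip 1.003 F [-1.2 -0.1  0.8] j1,7 [-0.66 -0.46]
  tx,ty,tz [ 0.23 -0.11  5.44] w [ 0.003  0.005 -0.   ] rows 1.3
```

View pics/scene8.png

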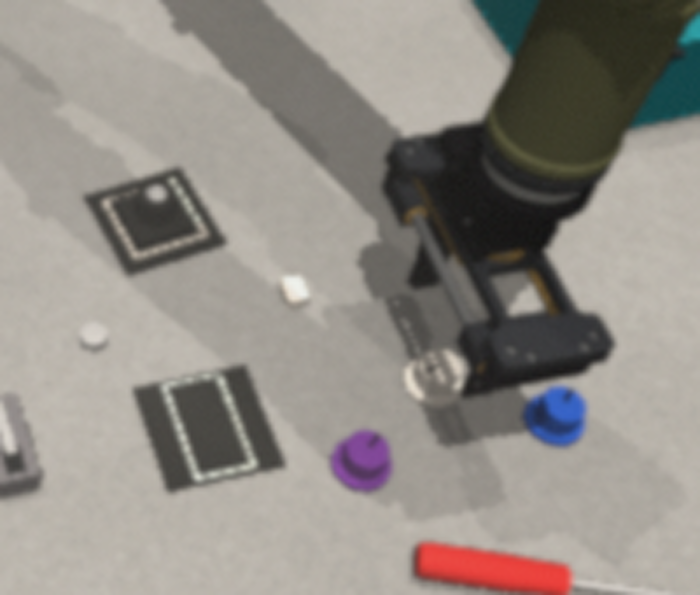

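View pics/top4.png

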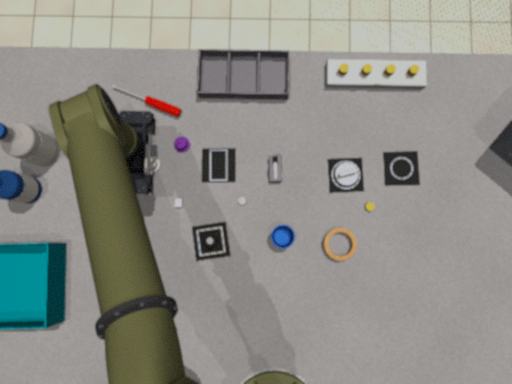

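Emit:
drive_tool(increments=[{"grip": -1,"tx": 0.2,"ty": -0.1,"tz": 2.5,"wx": 0,"wy": 0,"wz": 0},{"grip": -1,"tx": 0.2,"ty": -0.1,"tz": 4.6,"wx": 0,"wy": 0,"wz": 0},{"grip": -1,"tx": 0.2,"ty": -0.1,"tz": 5.4,"wx": 0,"wy": 0,"wz": 0},{"grip": -1,"tx": 0.2,"ty": -0.1,"tz": 5.4,"wx": 0,"wy": 0,"wz": 0},{"grip": 0.5,"tx": 0.2,"ty": -0.1,"tz": 5.4,"wx": 0,"wy": 0,"wz": 0}])

```text
time: 13.12
position: [0.6259, 0.3362, 0.0281]
tool_rot: [3.139, -0.001, -0.006]
ft_force: [1.0, 0.3, 0.7]
grip_width: 0.974
```

```bash
python3 - <<'E'
from helpers import *
go((.6255,.336,.026),0)
E
```

```text
t 13.12 pos [0.6259 0.3362 0.0281] yaw -0.0 grip 0.974 F [1.  0.3 0.7] j1,7 [-0.66 -0.45]
  tx,ty,tz [-0.04  0.02  0.21] w [ 0.002  0.004 -0.001] rows 0.1
```

Emit:
drive_tool(increments=[{"grip": 1,"tx": 0,"ty": 0,"tz": 0.15,"wx": 0,"wy": 0,"wz": 0},{"grip": 1,"tx": 0,"ty": 0,"tz": 0.15,"wx": 0,"wy": 0,"wz": 0},{"grip": 1,"tx": 0,"ty": 0,"tz": 0.15,"wx": 0,"wy": 0,"wz": 0},{"grip": 1,"tx": 0,"ty": 0,"tz": 0.15,"wx": 0,"wy": 0,"wz": 0},{"grip": 1,"tx": 0,"ty": 0,"tz": 0.15,"wx": 0,"wy": 0,"wz": 0},{"grip": 1,"tx": 0,"ty": 0,"tz": 0.15,"wx": 0,"wy": 0,"wz": 0},{"grip": 1,"tx": 0,"ty": 0,"tz": 0.15,"wx": 0,"wy": 0,"wz": 0},{"grip": 1,"tx": 0,"ty": 0,"tz": 0.15,"wx": 0,"wy": 0,"wz": 0},{"grip": 1,"tx": 0,"ty": 0,"tz": 0.15,"wx": 0,"wy": 0,"wz": 0},{"grip": 1,"tx": 0,"ty": 0,"tz": 0.15,"wx": 0,"wy": 0,"wz": 0}], force=25)

```text
time: 13.95
position: [0.6258, 0.3362, 0.0265]
tool_rot: [3.139, -0.001, -0.006]
ft_force: [-0.3, -0.3, 0.2]
grip_width: 0.361
```

```bash
python3 - <<'E'
from helpers import *
go((.6255,.336,.15),0)
go((.631,-.319,.15),0)
E
```

```text
t 13.95 pos [0.6258 0.3362 0.0265] yaw -0.0 grip 0.361 F [-0.3 -0.3  0.2] j1,7 [-0.66 -0.45]
  tx,ty,tz [ -0.08   0.05 -12.35] w [ 0.002  0.004 -0.001] rows 3.0
t 13.95 pos [0.6258 0.3362 0.0265] yaw -0.0 grip 0.361 F [-0.3 -0.3  0.2] j1,7 [-0.66 -0.45]
  tx,ty,tz [  0.51  65.55 -12.21] w [ 0.002  0.004 -0.001] rows 16.0
```

Emit:
drive_tool(increments=[{"grip": 1,"tx": 0,"ty": 0,"tz": -3,"wx": 0,"wy": 0,"wz": 0},{"grip": 1,"tx": 0,"ty": 0,"tz": -7,"wx": 0,"wy": 0,"wz": 0},{"grip": 1,"tx": 0,"ty": 0.5,"tz": -11,"wx": 0,"wy": 0,"wz": 0},{"grip": 1,"tx": 0,"ty": 3,"tz": -12.2,"wx": 0,"wy": 0,"wz": 0},{"grip": 1,"tx": 0.1,"ty": 7,"tz": -12.2,"wx": 0,"wy": 0,"wz": 0},{"grip": 1,"tx": 0.1,"ty": 11,"tz": -12.2,"wx": 0,"wy": 0,"wz": 0},{"grip": 1,"tx": 0.2,"ty": 15,"tz": -12.2,"wx": 0,"wy": 0,"wz": 0},{"grip": 1,"tx": 0.2,"ty": 19,"tz": -12.2,"wx": 0,"wy": 0,"wz": 0},{"grip": 1,"tx": 0.2,"ty": 23,"tz": -12.2,"wx": 0,"wy": 0,"wz": 0},{"grip": 1,"tx": 0.3,"ty": 27,"tz": -12.2,"wx": 0,"wy": 0,"wz": 0}])

```text
time: 14.78
position: [0.6287, 0.0646, 0.1492]
tool_rot: [3.14, -0.001, -0.006]
ft_force: [1.1, -0.1, -0.3]
grip_width: 0.36
```

```bash
python3 - <<'E'
from helpers import *
go((.631,-.319,.15),0)
E
```

```text
t 14.78 pos [0.6287 0.0646 0.1492] yaw -0.0 grip 0.36 F [ 1.1 -0.1 -0.3] j1,7 [-0.38 -0.07]
  tx,ty,tz [ 0.25 38.36 -0.  ] w [ 0.002  0.004 -0.001] rows 9.2
```

Emit:
drive_tool(increments=[{"grip": 1,"tx": 0.1,"ty": 4,"tz": 0,"wx": 0,"wy": 0,"wz": 0},{"grip": 1,"tx": 0.1,"ty": 8.1,"tz": 0,"wx": 0,"wy": 0,"wz": 0},{"grip": 1,"tx": 0.1,"ty": 12.2,"tz": 0,"wx": 0,"wy": 0,"wz": 0},{"grip": 1,"tx": 0.2,"ty": 16.3,"tz": 0,"wx": 0,"wy": 0,"wz": 0},{"grip": 1,"tx": 0.2,"ty": 20.4,"tz": 0,"wx": 0,"wy": 0,"wz": 0},{"grip": 1,"tx": 0.2,"ty": 24.5,"tz": 0,"wx": 0,"wy": 0,"wz": 0},{"grip": 1,"tx": 0.2,"ty": 28.6,"tz": 0,"wx": 0,"wy": 0,"wz": 0},{"grip": 1,"tx": 0.2,"ty": 32.7,"tz": 0,"wx": 0,"wy": 0,"wz": 0},{"grip": 1,"tx": 0.2,"ty": 36.5,"tz": 0,"wx": 0,"wy": 0,"wz": 0},{"grip": 1,"tx": 0.2,"ty": 38.4,"tz": 0,"wx": 0,"wy": 0,"wz": 0}])

```text
time: 15.62
position: [0.6281, -0.3266, 0.15]
tool_rot: [3.135, -0.01, -0.008]
ft_force: [-0.4, -1.1, -0.4]
grip_width: 0.36
```

```bash
python3 - <<'E'
from helpers import *
d=ctrl.get_image("top"); cv2.imwrite("pics/top5.png",d["frame"])
go((.631,-.319,.035),0)
E
```

```text
t 15.67 pos [ 0.6272 -0.3298  0.1499] yaw -0.6 grip 0.357 F [-1.1 -3.3  0.9] j1,7 [0.14 0.57]
  tx,ty,tz [ 0.43 -1.18 11.48] w [ 0.009  0.005 -0.01 ] rows 2.8
```

View pics/top5.png

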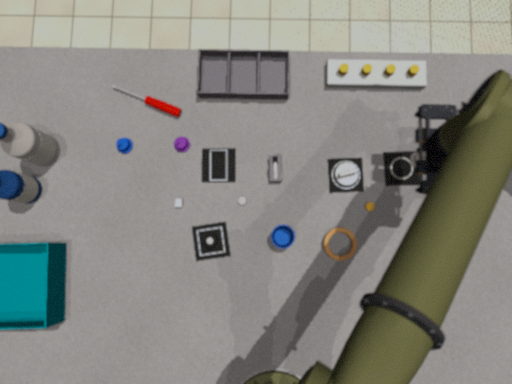

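Emit:
drive_tool(increments=[{"grip": 1,"tx": 0.4,"ty": -1.2,"tz": 2,"wx": 0.009,"wy": 0.005,"wz": -0.01},{"grip": 1,"tx": 0.4,"ty": -1.2,"tz": 5,"wx": 0.009,"wy": 0.005,"wz": -0.01},{"grip": 1,"tx": 0.4,"ty": -1.2,"tz": 8,"wx": 0.009,"wy": 0.005,"wz": -0.01},{"grip": 1,"tx": 0.4,"ty": -1.2,"tz": 10.5,"wx": 0.009,"wy": 0.005,"wz": -0.01},{"grip": 1,"tx": 0.4,"ty": -1.2,"tz": 11.4,"wx": 0.009,"wy": 0.005,"wz": -0.01},{"grip": 1,"tx": 0.4,"ty": -1.2,"tz": 11.4,"wx": 0.009,"wy": 0.005,"wz": -0.01},{"grip": 1,"tx": 0.4,"ty": -1.2,"tz": 11.4,"wx": 0.009,"wy": 0.005,"wz": -0.01}])

```text
time: 16.25
position: [0.6311, -0.3188, 0.0364]
tool_rot: [-3.141, -0.0, -0.0]
ft_force: [0.9, -0.6, 0.5]
grip_width: 0.361
```

```bash
python3 - <<'E'
from helpers import *
go((.631,-.319,.031),0)
E
```

```text
t 16.25 pos [ 0.6311 -0.3188  0.0364] yaw 0.0 grip 0.361 F [ 0.9 -0.6  0.5] j1,7 [0.15 0.6 ]
  tx,ty,tz [-0.01  0.02  0.54] w [-0. -0.  0.] rows 0.1
```

Emit:
drive_tool(increments=[{"grip": 1,"tx": 0,"ty": 0,"tz": 0.3,"wx": 0,"wy": 0,"wz": 0},{"grip": 1,"tx": 0,"ty": 0,"tz": 0.55,"wx": 0,"wy": 0,"wz": 0},{"grip": 1,"tx": 0,"ty": 0,"tz": 0.6,"wx": 0,"wy": 0,"wz": 0},{"grip": -1,"tx": 0,"ty": 0,"tz": 0.6,"wx": 0,"wy": 0,"wz": 0},{"grip": -1,"tx": 0,"ty": 0,"tz": 0.6,"wx": 0,"wy": 0,"wz": 0},{"grip": -1,"tx": 0,"ty": 0,"tz": 0.6,"wx": 0,"wy": 0,"wz": 0},{"grip": -1,"tx": 0,"ty": 0,"tz": 0,"wx": 0,"wy": 0,"wz": 0},{"grip": -1,"tx": 0,"ty": 0,"tz": -3,"wx": 0,"wy": 0,"wz": 0},{"grip": -1,"tx": 0,"ty": 0,"tz": -7,"wx": 0,"wy": 0,"wz": 0},{"grip": -1,"tx": 0,"ty": 0,"tz": -11,"wx": 0,"wy": 0,"wz": 0}])

```text
time: 17.08
position: [0.6302, -0.3184, 0.1471]
tool_rot: [-3.141, 0.0, 0.004]
ft_force: [1.3, -0.1, 0.0]
grip_width: 0.805
```

```bash
python3 - <<'E'
from helpers import *
go((.6197,.0105,.15),93.5)
E
```

```text
t 17.08 pos [ 0.6302 -0.3184  0.1471] yaw -0.0 grip 0.805 F [ 1.3 -0.1  0. ] j1,7 [0.13 0.57]
  tx,ty,tz [ -1.05 -32.9   -0.26] w [1.00e-03 3.00e-03 1.51e+00] rows 12.1
```

Emit:
drive_tool(increments=[{"grip": -1,"tx": -0.1,"ty": -3,"tz": -0.3,"wx": 0,"wy": 0,"wz": -0.12},{"grip": -1,"tx": -0.2,"ty": -7,"tz": -0.3,"wx": 0,"wy": 0,"wz": -0.24},{"grip": -1,"tx": -0.4,"ty": -11,"tz": -0.3,"wx": 0,"wy": 0,"wz": -0.36},{"grip": -1,"tx": -0.5,"ty": -15,"tz": -0.3,"wx": 0,"wy": 0,"wz": -0.48},{"grip": -1,"tx": -0.6,"ty": -19,"tz": -0.3,"wx": 0,"wy": 0,"wz": -0.6},{"grip": -1,"tx": -0.8,"ty": -23,"tz": -0.3,"wx": 0,"wy": 0,"wz": -0.72},{"grip": -1,"tx": -0.9,"ty": -27,"tz": -0.3,"wx": 0,"wy": 0,"wz": -0.84},{"grip": -1,"tx": -1,"ty": -30.5,"tz": -0.3,"wx": 0,"wy": 0,"wz": -0.96},{"grip": -1,"tx": -1,"ty": -32.5,"tz": -0.3,"wx": 0,"wy": 0,"wz": -1.08},{"grip": -1,"tx": -1,"ty": -32.9,"tz": -0.3,"wx": 0,"wy": 0,"wz": -1.2}])

```text
time: 17.92
position: [0.6201, 0.0178, 0.1512]
tool_rot: [-2.577, -1.789, -0.002]
ft_force: [0.9, -0.1, 0.5]
grip_width: 1.002
```

```bash
python3 - <<'E'
from helpers import *
go((.6197,.0105,.08),93.3)
E
```

```text
t 17.92 pos [0.6201 0.0178 0.1512] yaw 69.6 grip 1.002 F [ 0.9 -0.1  0.5] j1,7 [-0.16  1.18]
  tx,ty,tz [-0.72  0.23  7.12] w [-0.002 -0.004 -0.414] rows 3.3
```

Emit:
drive_tool(increments=[{"grip": -1,"tx": -0.7,"ty": 0.2,"tz": 0,"wx": 0,"wy": 0,"wz": -0.12},{"grip": -1,"tx": -0.7,"ty": 0.2,"tz": 0,"wx": 0,"wy": 0,"wz": -0.24},{"grip": -1,"tx": -0.7,"ty": 0.2,"tz": 2,"wx": 0,"wy": 0,"wz": -0.36},{"grip": -1,"tx": -0.7,"ty": 0.2,"tz": 5,"wx": 0,"wy": 0,"wz": -0.414},{"grip": -1,"tx": -0.7,"ty": 0.2,"tz": 7,"wx": 0,"wy": 0,"wz": -0.414},{"grip": -1,"tx": -0.7,"ty": 0.2,"tz": 7,"wx": 0,"wy": 0,"wz": -0.414},{"grip": -1,"tx": -0.7,"ty": 0.2,"tz": 7,"wx": 0,"wy": 0,"wz": -0.414}])

```text
time: 18.5
position: [0.6188, 0.0105, 0.0808]
tool_rot: [-2.154, -2.279, -0.001]
ft_force: [0.2, 0.2, 0.8]
grip_width: 0.998
```

```bash
python3 - <<'E'
from helpers import *
d=ctrl.get_image("scene"); cv2.imwrite("pics/scene9.png",cv2.resize(d["frame"][140:280,90:330],None,fx=3.3,fy=3.3,interpolation=cv2.INTER_CUBIC))
go((.6197,.0105,.025),93.3)
E
```

```text
t 18.55 pos [0.62   0.0106 0.0823] yaw 93.2 grip 1.001 F [ 0.4 -0.   0.9] j1,7 [-0.11  1.59]
  tx,ty,tz [-0.04 -0.03  5.73] w [-0.    -0.004 -0.001] rows 1.4
```

View pics/scene9.png

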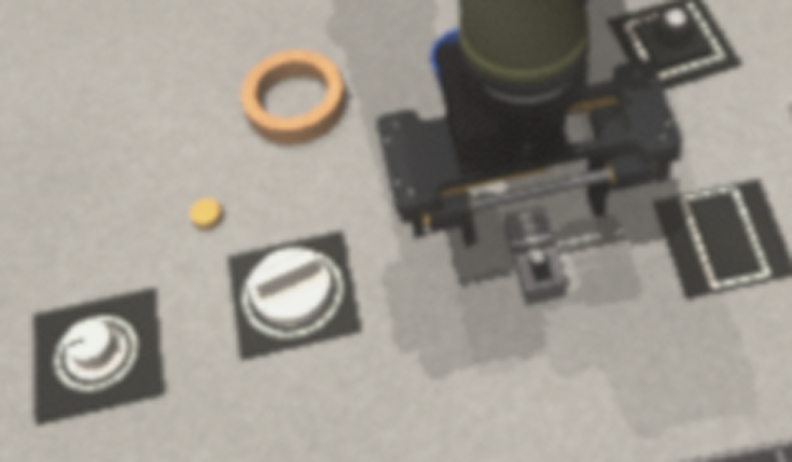

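Emit:
drive_tool(increments=[{"grip": -1,"tx": 0,"ty": 0,"tz": 2.5,"wx": 0,"wy": 0,"wz": 0},{"grip": -1,"tx": 0,"ty": 0,"tz": 4.8,"wx": 0,"wy": 0,"wz": 0},{"grip": -1,"tx": 0,"ty": 0,"tz": 5.7,"wx": 0,"wy": 0,"wz": 0},{"grip": -1,"tx": 0,"ty": 0,"tz": 5.7,"wx": 0,"wy": 0,"wz": 0},{"grip": 0.5,"tx": 0,"ty": 0,"tz": 5.7,"wx": 0,"wy": 0,"wz": 0}])

```text
time: 18.97
position: [0.6208, 0.0109, 0.0266]
tool_rot: [-2.156, -2.282, -0.006]
ft_force: [0.0, -0.5, 0.1]
grip_width: 0.977
```

```bash
python3 - <<'E'
from helpers import *
go((.6197,.0105,.025),93.3)
E
```

```text
t 18.97 pos [0.6208 0.0109 0.0266] yaw 93.2 grip 0.977 F [ 0.  -0.5  0.1] j1,7 [-0.1   1.59]
  tx,ty,tz [-0.03 -0.11  0.16] w [ 0.001 -0.004 -0.001] rows 0.0
```

Emit:
drive_tool(increments=[{"grip": 1,"tx": 0,"ty": -0.1,"tz": 0.15,"wx": 0,"wy": 0,"wz": 0},{"grip": 1,"tx": 0,"ty": -0.1,"tz": 0.15,"wx": 0,"wy": 0,"wz": 0},{"grip": 1,"tx": 0,"ty": -0.1,"tz": 0.15,"wx": 0,"wy": 0,"wz": 0},{"grip": 1,"tx": 0,"ty": -0.1,"tz": 0.15,"wx": 0,"wy": 0,"wz": 0},{"grip": 1,"tx": 0,"ty": -0.1,"tz": 0.15,"wx": 0,"wy": 0,"wz": 0},{"grip": 1,"tx": 0,"ty": -0.1,"tz": 0.15,"wx": 0,"wy": 0,"wz": 0},{"grip": 1,"tx": 0,"ty": -0.1,"tz": 0.15,"wx": 0,"wy": 0,"wz": 0},{"grip": 1,"tx": 0,"ty": -0.1,"tz": 0.15,"wx": 0,"wy": 0,"wz": 0},{"grip": 1,"tx": 0,"ty": -0.1,"tz": 0.15,"wx": 0,"wy": 0,"wz": 0},{"grip": 1,"tx": 0,"ty": -0.1,"tz": 0.15,"wx": 0,"wy": 0,"wz": 0}], force=30)

```text
time: 19.8
position: [0.6198, 0.0109, 0.0251]
tool_rot: [-2.156, -2.282, -0.006]
ft_force: [0.6, 0.5, 0.0]
grip_width: 0.367
```

```bash
python3 - <<'E'
from helpers import *
go((.628,.1595,.11),92)
E
```

```text
t 19.8 pos [0.6198 0.0109 0.0251] yaw 93.2 grip 0.367 F [0.6 0.5 0. ] j1,7 [-0.1   1.59]
  tx,ty,tz [14.83  1.67 -8.43] w [ 0.001 -0.004  0.022] rows 4.1
```

Emit:
drive_tool(increments=[{"grip": 1,"tx": 0,"ty": 0,"tz": -3,"wx": 0,"wy": 0,"wz": 0},{"grip": 1,"tx": 0,"ty": 0,"tz": -6,"wx": 0,"wy": 0,"wz": 0},{"grip": 1,"tx": 2,"ty": 0.2,"tz": -8.4,"wx": 0,"wy": 0,"wz": 0.02},{"grip": 1,"tx": 5,"ty": 0.6,"tz": -8.4,"wx": 0,"wy": 0,"wz": 0.02},{"grip": 1,"tx": 8.5,"ty": 1,"tz": -8.4,"wx": 0,"wy": 0,"wz": 0.02},{"grip": 1,"tx": 12,"ty": 1.4,"tz": -8.4,"wx": 0,"wy": 0,"wz": 0.02},{"grip": 1,"tx": 14.5,"ty": 1.7,"tz": -8.4,"wx": 0,"wy": 0,"wz": 0.02},{"grip": 1,"tx": 14.8,"ty": 1.7,"tz": -8.4,"wx": 0,"wy": 0,"wz": 0.02},{"grip": 1,"tx": 14.8,"ty": 1.7,"tz": -6,"wx": 0,"wy": 0,"wz": 0.02},{"grip": 1,"tx": 14.8,"ty": 1.7,"tz": -4,"wx": 0,"wy": 0,"wz": 0.02}])

```text
time: 20.63
position: [0.6289, 0.1603, 0.0658]
tool_rot: [-2.178, -2.263, -0.008]
ft_force: [-0.3, -0.5, -1.4]
grip_width: 0.364
```

```bash
python3 - <<'E'
from helpers import *
go((.628,.1595,.034),92)
d=ctrl.get_image("top"); cv2.imwrite("pics/top6.png",d["frame"])
go((.628,.1595,.034),92)
E
```

```text
t 20.63 pos [0.6289 0.1603 0.0658] yaw 92.2 grip 0.364 F [-0.3 -0.5 -1.4] j1,7 [-0.29  1.32]
  tx,ty,tz [-0.09 -0.1   3.18] w [ 0.003 -0.005  0.003] rows 0.8
t 20.68 pos [0.6254 0.1586 0.0602] yaw 92.1 grip 0.367 F [-2.7 -1.2 -4.6] j1,7 [-0.29  1.32]
  tx,ty,tz [0.08 0.28 2.62] w [-0.006 -0.002  0.002] rows 0.6
```

View pics/top6.png

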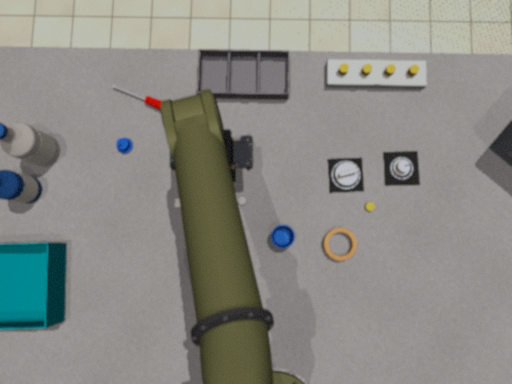

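Emit:
drive_tool(increments=[{"grip": 1,"tx": 0.05,"ty": 0.1,"tz": 1,"wx": 0,"wy": 0,"wz": 0},{"grip": 1,"tx": 0.05,"ty": 0.1,"tz": 2,"wx": 0,"wy": 0,"wz": 0},{"grip": 1,"tx": 0.05,"ty": 0.1,"tz": 2.5,"wx": 0,"wy": 0,"wz": 0},{"grip": 1,"tx": 0.05,"ty": 0.1,"tz": 2.5,"wx": 0,"wy": 0,"wz": 0},{"grip": 1,"tx": 0.05,"ty": 0.1,"tz": 2.5,"wx": 0,"wy": 0,"wz": 0}])

```text
time: 21.1
position: [0.6266, 0.1591, 0.0354]
tool_rot: [-2.176, -2.258, 0.004]
ft_force: [0.4, -0.1, -0.9]
grip_width: 0.366
```

```bash
python3 - <<'E'
from helpers import *
go((.628,.1595,.0297),92)
E
```

```text
t 21.1 pos [0.6266 0.1591 0.0354] yaw 92.1 grip 0.366 F [ 0.4 -0.1 -0.9] j1,7 [-0.29  1.32]
  tx,ty,tz [0.04 0.15 0.57] w [-0.005 -0.002  0.002] rows 0.1
```

Emit:
drive_tool(increments=[{"grip": 1,"tx": 0.05,"ty": 0.15,"tz": 0.3,"wx": -0.005,"wy": 0,"wz": 0},{"grip": 1,"tx": 0.05,"ty": 0.15,"tz": 0.55,"wx": -0.005,"wy": 0,"wz": 0},{"grip": 1,"tx": 0.05,"ty": 0.15,"tz": 0.6,"wx": -0.005,"wy": 0,"wz": 0},{"grip": -1,"tx": 0.05,"ty": 0.15,"tz": 0.6,"wx": -0.005,"wy": 0,"wz": 0},{"grip": -1,"tx": 0.05,"ty": 0.15,"tz": 0.6,"wx": -0.005,"wy": 0,"wz": 0},{"grip": -1,"tx": 0.05,"ty": 0.15,"tz": 0.6,"wx": -0.005,"wy": 0,"wz": 0},{"grip": -1,"tx": 0.05,"ty": 0.15,"tz": 0,"wx": -0.005,"wy": 0,"wz": 0},{"grip": -1,"tx": 0.05,"ty": 0.15,"tz": -3,"wx": -0.005,"wy": 0,"wz": 0},{"grip": -1,"tx": 0.05,"ty": 0.15,"tz": -7,"wx": -0.005,"wy": 0,"wz": 0},{"grip": -1,"tx": 0.05,"ty": 0.15,"tz": -11,"wx": -0.005,"wy": 0,"wz": 0}])

```text
time: 21.93
position: [0.6278, 0.1591, 0.1463]
tool_rot: [-2.178, -2.26, 0.001]
ft_force: [1.1, 1.8, -0.4]
grip_width: 0.816
```

```bash
python3 - <<'E'
from helpers import *
go((.628,.1595,.3),92)
go((.5,.40,.25),92)
E
```

```text
t 21.93 pos [0.6278 0.1591 0.1463] yaw 92.1 grip 0.816 F [ 1.1  1.8 -0.4] j1,7 [-0.29  1.32]
  tx,ty,tz [  0.06  -0.02 -15.37] w [-0.003 -0.002  0.002] rows 3.7
t 21.93 pos [0.6278 0.1591 0.1463] yaw 92.1 grip 0.816 F [ 1.1  1.8 -0.4] j1,7 [-0.29  1.32]
  tx,ty,tz [ 24.56 -11.91 -10.3 ] w [-0.003 -0.002  0.002] rows 7.0
```

Move the arm clear to the left (above the counter, tool up) so all mats can be seen.

Emit:
drive_tool(increments=[{"grip": -1,"tx": 0,"ty": 0,"tz": -4,"wx": 0,"wy": 0,"wz": 0},{"grip": -1,"tx": 3,"ty": -1.5,"tz": -7,"wx": 0,"wy": 0,"wz": 0},{"grip": -1,"tx": 6.5,"ty": -3.1,"tz": -9,"wx": 0,"wy": 0,"wz": 0},{"grip": -1,"tx": 10,"ty": -4.8,"tz": -10.3,"wx": 0,"wy": 0,"wz": 0},{"grip": -1,"tx": 13.5,"ty": -6.5,"tz": -10.3,"wx": 0,"wy": 0,"wz": 0},{"grip": -1,"tx": 17,"ty": -8.2,"tz": -10.3,"wx": 0,"wy": 0,"wz": 0},{"grip": -1,"tx": 20.5,"ty": -9.9,"tz": -10.3,"wx": 0,"wy": 0,"wz": 0},{"grip": -1,"tx": 23.5,"ty": -11.4,"tz": -10.3,"wx": 0,"wy": 0,"wz": 0},{"grip": -1,"tx": 24.5,"ty": -11.9,"tz": -10.3,"wx": 0,"wy": 0,"wz": 0},{"grip": -1,"tx": 24.5,"ty": -11.9,"tz": -10.3,"wx": 0,"wy": 0,"wz": 0}])

```text
time: 22.77
position: [0.4966, 0.4041, 0.2506]
tool_rot: [-2.167, -2.267, -0.001]
ft_force: [-0.3, -0.0, -1.5]
grip_width: 0.999
```

```bash
python3 - <<'E'
from helpers import *
import pickle
for n in("top","scene"):
    d=ctrl.get_image(n); cv2.imwrite(f"pics/{n}_end.png",d["frame"]); pickle.dump(d,open(n+"_end.pkl","wb"))
go((.5,.40,.25),92)
E
```

```text
t 22.87 pos [0.5006 0.3986 0.2504] yaw 92.1 grip 1.002 F [ 0.5 -1.  -0.2] j1,7 [-0.61  0.87]
  tx,ty,tz [ 0.14 -0.06  0.04] w [-0.002 -0.001  0.002] rows 0.0
```

View pics/top_end.png

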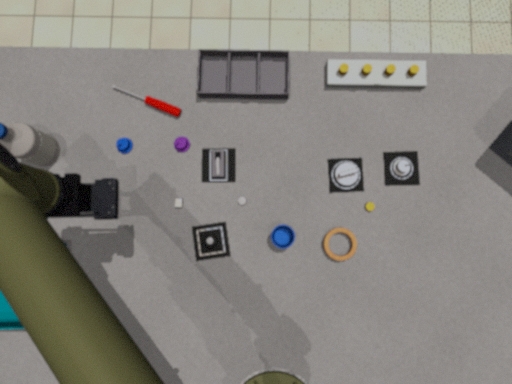

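View pics/scene_end.png

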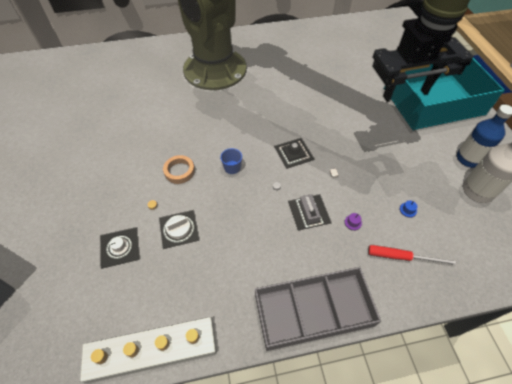

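```bash
python3 - <<'E'
import pickle
from helpers import *
mats=dict(plug=(609.7,-174.0),knob=(631,-319),latch=(628,159.5),foot=(428.7,172.3))
zr=dict(plug=(.032,.055),knob=(.02,.045),latch=(.02,.045),foot=(.024,.05))
tiles=[]
for n in("top","scene"):
    d=pickle.load(open(n+"_end.pkl","rb")); D=d["depth"].astype(float)
    vv,uu=np.mgrid[0:D.shape[0],0:D.shape[1]]
    W=(np.stack([(uu-d["cx"])/d["fx"]*D,-(vv-d["cy"])/d["fy"]*D,-D],-1)-d["view"][:3,3])@d["view"][:3,:3]
    for k,(x,y) in mats.items():
        near=(np.hypot(W[...,0]*1000-x,W[...,1]*1000-y)<55)&(D>0)
        sel=near&(W[...,2]>zr[k][0])&(W[...,2]<zr[k][1]); q=W[sel]*1000
        r=cv2.minAreaRect(q[:,:2].astype(np.float32)); A=np.c_[q[:,:2]-q[:,:2].mean(0),np.ones(len(q))]
        g=np.linalg.lstsq(A,q[:,2],rcond=None)[0]
        print(n,k,len(q),"c",np.round(r[0],1),"off",np.round(np.array(r[0])-[x,y],1),"size",np.round(r[1],1),"ang",round(r[2],1),"top z",round(np.median(q[:,2]),1),"tilt",np.round(g[:2],3))
        u,v=proj(d,[[x/1000,y/1000,.004]])[0].astype(int); tiles.append(cv2.resize(d["frame"][v-22:v+22,u-22:u+22],(198,198),interpolation=cv2.INTER_CUBIC))
cv2.imwrite("pics/endcrops.png",np.vstack([np.hstack(tiles[:4]),np.hstack(tiles[4:])]))
# foot base angle and rect outline
d=pickle.load(open("top_end.pkl","rb")); m=masks(d)
for k,(u,v) in dict(cup=(283,237),tape=(340,245)).items():
    for nm in("top0","top_end"):
        e=pickle.load(open(nm+".pkl","rb")); hs=cv2.cvtColor(e["frame"],cv2.COLOR_BGR2HSV); mk=(hs[...,1]>100).astype(np.uint8)*255
        c=blob(mk,(u,v),22); M=cv2.moments(cv2.convexHull(c)); print(k,nm,round(M["m10"]/M["m00"],2),round(M["m01"]/M["m00"],2))
E
```

```text
top plug 84 c [ 609.3 -173.7] off [-0.4  0.3] size [10.4 48. ] ang 15.9 top z 43.4 tilt [0.234 0.09 ]
top knob 130 c [ 631.5 -316.8] off [0.5 2.2] size [28.3 30.2] ang 83.3 top z 29.8 tilt [ 0.057 -0.111]
top latch 348 c [628.6 158.2] off [ 0.6 -1.3] size [70.4 31.1] ang 1.9 top z 29.6 tilt [0.002 0.076]
top foot 141 c [429.4 170. ] off [ 0.7 -2.3] size [32.5 30.8] ang 1.8 top z 35.8 tilt [0.026 0.05 ]
scene plug 124 c [ 609.  -173.5] off [-0.7  0.5] size [10.7 47.8] ang 16.1 top z 43.4 tilt [-0.816 -0.212]
scene knob 157 c [ 631.4 -317. ] off [0.4 2. ] size [30.3 30.2] ang 3.0 top z 30.4 tilt [-0.134 -0.066]
scene latch 343 c [628.1 159.1] off [ 0.1 -0.4] size [70.1 33. ] ang 2.4 top z 30.6 tilt [-0.024  0.075]
scene foot 117 c [429.6 171.4] off [ 0.9 -0.9] size [32.2 31. ] ang 71.6 top z 36.1 tilt [-0.195  0.053]
cup top0 282.35 236.25
cup top_end 282.43 236.33
tape top0 339.46 243.88
tape top_end 339.41 243.87
```

View pics/endcrops.png

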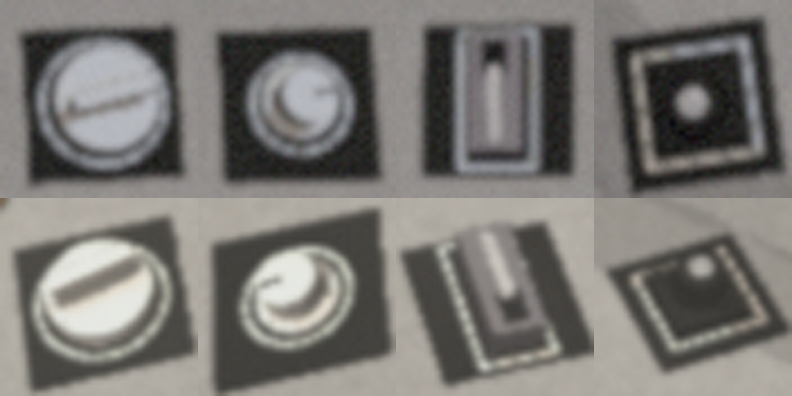

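```bash
python3 - <<'E'
import pickle
from helpers import *
def world(nm):
    d=pickle.load(open(nm+".pkl","rb")); D=d["depth"].astype(float)
    vv,uu=np.mgrid[0:D.shape[0],0:D.shape[1]]
    W=(np.stack([(uu-d["cx"])/d["fx"]*D,-(vv-d["cy"])/d["fy"]*D,-D],-1)-d["view"][:3,3])@d["view"][:3,:3]*1000
    return W[D>0]
def plane(W,c,ang,hx,hy,zlo):
    a=np.radians(ang); e=np.array([[np.cos(a),np.sin(a)],[-np.sin(a),np.cos(a)]]); l=(W[:,:2]-c)@e.T
    s=(abs(l[:,0])<hx)&(abs(l[:,1])<hy)&(W[:,2]>zlo); l=l[s]; z=W[s,2]
    k=np.ones(len(z),bool)
    for _ in range(5):
        g=np.linalg.lstsq(np.c_[l[k],np.ones(k.sum())],z[k],rcond=None)[0]; r=z-np.c_[l,np.ones(len(z))]@g; k=abs(r)<2.5*max(r[k].std(),.3)
    return len(z),k.sum(),np.round(g,3),round(r[k].std(),2)
for nm,c,a in(("top0",(619.7,10.5),3.3),("scene0",(619.7,10.5),3.3),("top_end",(628.3,158.7),2),("scene_end",(628.3,158.7),2)):
    print(nm,"latch",plane(world(nm),c,a,32,12,15))
for nm in("top_end","scene_end"):
    W=world(nm)
    print(nm,"foot top",plane(W,(429.5,170.7),10,12,12,28),"knob top",plane(W,(631.5,-317),0,11,11,22))
    # foot base top (z ~14), plug base top (z~20), knob skirt (~10)
    for k,c,lo,hi,R in(("footbase",(429.5,170.7),9.5,18,45),):
        s=(np.hypot(*(W[:,:2]-c).T)<R)&(W[:,2]>lo)&(W[:,2]<hi); r=cv2.minAreaRect(W[s,:2].astype(np.float32)); print("   ",k,s.sum(),np.round([*r[0],*r[1],r[2]],1),"z",np.round(np.median(W[s,2]),1))
    print("    plug base",plane(W,(609.2,-173.7),16,26,26,15))
E
```

```text
top0 latch (230, np.int64(228), array([-4.0000e-03,  8.0000e-03,  2.6118e+01]), np.float64(2.1))
scene0 latch (216, np.int64(212), array([-6.0000e-03,  1.8000e-02,  2.7368e+01]), np.float64(1.37))
top_end latch (230, np.int64(229), array([-0.0000e+00,  1.9000e-02,  3.0249e+01]), np.float64(2.08))
scene_end latch (208, np.int64(202), array([2.0000e-03, 3.5000e-02, 3.1205e+01]), np.float64(1.27))
top_end foot top (89, np.int64(89), array([1.6000e-02, 3.0000e-03, 3.6161e+01]), np.float64(1.87)) knob top (75, np.int64(74), array([ 2.6000e-02, -7.1000e-02,  2.9747e+01]), np.float64(1.99))
    footbase 261 [427.9 173.1  56.5  75.   18.8] z 13.9
    plug base (378, np.int64(378), array([1.4000e-02, 5.0000e-03, 2.5136e+01]), np.float64(9.85))
scene_end foot top (57, np.int64(54), array([2.2000e-02, 2.6000e-02, 3.6886e+01]), np.float64(1.35)) knob top (82, np.int64(77), array([-9.0000e-03,  1.5000e-02,  3.0847e+01]), np.float64(1.08))
    footbase 155 [430.2 175.1  57.4  59.9   9.1] z 14.4
    plug base (375, np.int64(375), array([-2.2300e-01,  2.0000e-02,  2.9403e+01]), np.float64(9.75))
```

```bash
python3 - <<'E'
import pickle
from helpers import *
t=[]
for n in("top_end","scene_end"):
    d=pickle.load(open(n+".pkl","rb")); u,v=proj(d,[[.4295,.1715,.01]])[0].astype(int)
    c=d["frame"][v-20:v+20,u-20:u+20].astype(float); c=np.clip((c-10)*3.2,0,255).astype(np.uint8); t.append(cv2.resize(c,(390,390),interpolation=cv2.INTER_CUBIC))
cv2.imwrite("pics/foot_end.png",np.hstack(t))
E
```

```text
(no output)
```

View pics/foot_end.png

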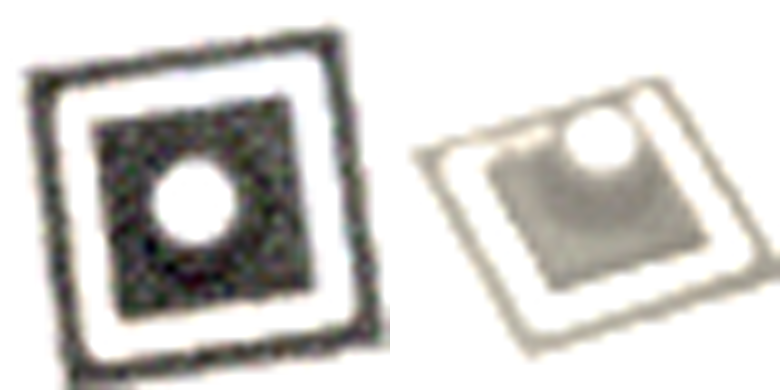

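```bash
python3 - <<'E'
from helpers import *
s=ctrl.get_state(); print(s["time"],np.round(s["qd"],3),np.round(s["ft_force"],1))
print(ctrl.close_job())
E
```

```text
22.8667 [ 0.031 -0.002  0.034  0.006  0.008  0.    -0.002] [ 0.5 -1.  -0.2]
the job is handed in; nothing more can be done
None
```

All four parts are on their matching mats and the job is handed in at about 23 s of the 96 s allowed. No verdict was reported. I gripped the plug by its bar, the foot by its post, the knob by its hub and the latch across its width.

**Centring:** in both views each part's centre was within about 2.5 mm of its mat's centre, and every underside was about 4 mm above the counter.

**Alignment:** the latch was about 2° from the world x axis, the same as its rectangle. The foot's sides were parallel to the square, at about 9–10°, with a clear gap all round in the pictures.

**Bystanders:** in the top view the cup and the tape roll moved less than 0.1 px. The arm ended clear of everything.

**Checks that disagreed:**
- A first rough tilt fit gave about 0.075 for the latch, and larger values for some of the other parts. It had picked up points on the side walls.
- Refitting on the top faces gave 0.02–0.035 for the latch and up to about 0.03 for the foot.
- The knob's refit disagreed between views, with a largest slope of 0.07 from the top camera and 0.015 from the scene camera. I put the difference down to 2 mm depth noise over its small top.
- No clean tilt fit came out for the plug. Its height and the pictures show it flat.
- The foot's base angle from the top depth image was unusable because of stray points. I relied on the scene view (9.1°) and a contrast-stretched picture.

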